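Cover the blade and strip the clamp off the cabbage slicer

ROBOT

A 6-joint arm with a two-finger parallel gripper is mounted at the origin on a cart in front of the work surface, level with it; the furniture and walls round the work are solid. World frame = base frame: x ahead of the robot, y to its left, z up, the work surface at z = 0. Lengths are in m, angles in degrees, forces in N, time in s.
With the tool pointing down it reaches from about 0.4 to 0.825 m from the base axis. Payload 7 kg.
Tool frame: the origin (TCP) lies at the very end of the fingers, on their centre line; the grasp point (between the pads) lies 19 mm behind it; z points along the fingers, y is the line along which they close (so a half turn about z gives the same grasp; the last joint's range is limited). The gripper opens to 88 mm and grips with 3 to 60 N. Pads are 19 mm wide; open, the fingers measure 130 mm over their backs; the gripper's body (78 mm by 193 mm) begins 47 mm behind the grasp point.
Start: joints at [-50.415, 20.546, 0.682, 0, -70.136, -16.507], TCP at [0.265, -0.621, 0.198] pointing down, gripper open.
Joint ranges: [-176.03, 176.03], [-82.01, 121.73], [-58.28, 71.71], [-173.87, 95.51], [-174.79, -0.11], [-173.66, 173.66]. Speed limits (degrees/s): [136.94, 136.94, 172.46, 180, 180, 180].

INTERFACE

Orientations are given as [roll, pitch, yaw] about the fixed x, y, z axes, in that order (R = Rz(yaw) Ry(pitch) Rx(roll)).
In Python, from plant import get_obs, snapshot, camera_params, close_job, boxes_of, cut_out, landmark_of gives the robot as it stands.
- The arm moves only by the shell command python3 -m inch 'ROWS' [OPENING]. ROWS is text: rows parted by semicolons, each of 6 numbers parted by spaces: the shift along the tool's x, y, z in units of 30 cm (1.0 is 30 cm), then the turn, a rotation vector about the tool's x, y, z in units of pi rad (1.0 is pi rad). A call has 1 to 10 rows; each row is the pose to reach, as a shift and turn from the pose commanded when the call began, along the tool's axes at that moment, turning the shorter way round; what a row does not reach only later rows make up. A row lasts 1/12 s, in which the tool goes at most 41.7 mm and 7.16 degrees, less where a joint would pass 70% of its speed; a pose out of reach is approached as far as the arm can. A call with a number of a shift or a turn outside -1 to 1 is refused whole. A call with a gripper value outside its range is refused whole. OPENING is the closure, from -1 (fully open) to 1 (shut), set as the call begins (- or left out, the last holds). The fingers move at their own pace and stop on an object; the grip force is fixed at half the most. Time passes only in rows, so rows that repeat a pose let the fingers close. It gives the time, the measured TCP pose, the force, the opening and the grip force at its end, in the units of the state.
- get_obs(): the state, without advancing time (a new reading comes with each control period).
- snapshot(name): name is "side" or "top" or "wrist"; returns the picture (384x512x3 uint8, red, green, blue); there is no depth.
- camera_params(name): a dict with "mtx" (3x3 intrinsics, pixels), "rvec" (rotation vector, rad) and "tvec" (3), from world to camera coordinates, as OpenCV has them. Camera axes: x right, y down, z forward; pixel columns grow to the right and rows downward; lengths in m; the calibration is good to about 2 mm. A picture is of the moment at which its call begins: read the wrist's pose just before it. camera_params takes no time and is no camera call; for the wrist camera it gives the pose at the moment of the call.
- close_job(): hands the job in; it is judged then, once.
Trained networks look in the newest picture that a camera, given by its name, has taken for a name from the list of things; names that differ only in an ending like _2 or _b are one class to them, and where a whole thing is asked for, a point or a joint stands for the part that bears it (a point fixed in the world has none). Each returns a list of dicts, best first, with "p" (0 to 1); they miss things now and then, are a little off and sometimes report something else, mostly with a low value. They report only what shows in the picture. A call takes as long as a camera call. They do not tell look-alikes from the thing itself.
- boxes_of(camera, thing): "rect" ([left, top, width, height] in pixels, round what is visible of it).
- cut_out(camera, thing): "pixels" (384x512 bool, what is visible of it) and "rect" ([left, top, width, height] in pixels, round what is visible of it).
- landmark_of(camera, thing): "uv" ([column, row] in pixels: a listed point, or the origin of a listed thing).
The state is a dict: "clock": time; "joint_pos": joint angles; "qvel": joint speeds; "tau": joint torques, N m; "tool_pos": TCP position; "orientation": TCP orientation; "force": force on the tool from outside, world axes, zero at the start; "moment": the same for the moment, N m; "opening": finger opening in m; "gripper_force": force on a finger pad.
Only numpy, scipy, OpenCV 4.12 (cv2) and the standard library are available. Lean on these libraries where they do the work, as an engineer would, in place of code of your own. Each camera call takes 0.05 s, during which the arm holds its last target. There are 200 camera calls.

TASK

The cabbage slicer has to be stripped for washing. First, for safety, lay the white blade guard flat on the slicer's front deck with a long side flush along the whole blade edge; only then turn each bayonet knob anticlockwise past its click stop to the end of its turn, lift it out and put it in the steel vat, and when all the knobs are out lift off the steel clamp bar that they held and put it in the vat too. Leave the guard lying flush against the blade and do not disturb the other things on the table.

Things in the scene. Friction and masses are not known exactly. Their poses are not given: they have to be found in the camera images.
- slicer: Low cabbage slicer, fixed, 290 x 222 x 58 mm, white side frames, steel deck. Origin on the table below the middle of the blade edge; x from the front deck (robot side) across the blade to the rear deck, y along the blade, z up. Side frames at |y|=98 to 111 mm, tops z=58 mm. Front deck top z=46 mm, x=-163 to -8 mm. Blade and rear deck top z=50 mm, x=0 to 121 mm.
- blade_guard: White plastic blade guard: flat bar 60 mm wide (x), 180 long (y), 14 thick, with a grip rib on top at the middle, 12 mm wide (x), 100 long (y), top 32 mm above the underside. Origin at the centre of the underside, z up. 140 to 240 g. Either long side may go against the blade: its origin is then 30 mm in front of the blade edge. Lies loose on the table at first.
- clamp_bar: Steel clamp bar, 46 mm wide (x), 192 long (y), 10 thick, 350 g, with four windows 36 x 24 mm for the knobs; origin at the centre of the underside, z up. It lies loose on blade and rear deck, held only by the knobs' flanges; its underside is 50 mm above the table, 30 mm of bare blade lie in front of it. Pinch it across its width with the fingertips.
- wash_vat: Open steel vat for the washing-up, fixed, 270 (its x) x 340 (its y) x 75 mm outside at the rim; inside 236 x 306 mm clear, floor 4 mm above the table. Origin at the centre of the underside.
- label_roll: White paper label roll standing on end, 81 x 80 x 42 mm; bystander, leave alone. Origin at the centre of the underside.
- wipes: Tub of wipes with a blue lid, 70 mm across, 142 mm tall; bystander, leave alone. Origin at the centre of the underside.
- knob_1: One of 3 or 4 equal black bayonet knobs, 60 g (absent ones have no pose). Origin on its axis at the underside of its 36 mm flange, 60 mm above the table when fitted; z up. Above: flange 4 mm, then a grip bar 12 mm thick (y), 36 long (x), top at z=25 mm. Below: 18 mm shaft with a cross lug at its foot, 30 mm long (x), 7 wide, z=-27 to -21 mm. Flat 18 mm foot.
- knob_2: Black bayonet knob, same as knob_1, in the slicer at first; absent in some runs. Origin on its axis at the underside of its flange; z up, x along its grip bar and lug.
- knob_3: Black bayonet knob, same as knob_1, in the slicer at first; absent in some runs. Origin on its axis at the underside of its flange; z up, x along its grip bar and lug.
- knob_4: Black bayonet knob, same as knob_1, in the slicer at first; absent in some runs. Origin on its axis at the underside of its flange; z up, x along its grip bar and lug.
- keyhole_row (a point): Middle of the row of four keyholes (x=53, y=-75, -25, 25, 75 mm on the slicer), slicer axes. Knobs start turned 1.1 to 1.36 rad clockwise (from above) from the slicer's x axis; anticlockwise they meet a sprung catch 0.85 to 0.15 rad before the end, about 0.1 N m, then a fixed stop with the knob's x along the slicer's x, where the lug passes the slot: lift straight up, clear after 40 mm.
- blade_edge (a point): Middle of the blade edge at front-deck level (46 mm above the table), slicer axes. The edge is the straight step facing -x, from y=-98 to 98 mm, its top 4 mm above the deck; an 8 mm open slot lies between deck and edge.
- label_roll_small: Smaller white paper label roll standing on end, 67 x 73 x 40 mm; bystander, leave alone. Origin at the centre of the underside.
Mind the look-alikes: they are no part of the job. Leave any pink look-alike of the knob_3 alone.

How it is judged (in metres and radians):
On the way, in this order (a step that is already met when the one before it is completed fails the run):
1. the blade guard lies on the front deck, flush along the blade edge (x of blade_guard in the frame of slicer between -0.0325 and -0.0275 m and y of blade_guard in the frame of slicer between -0.012 and 0.012 m and z of blade_guard in the frame of slicer between 0.042 and 0.05 m and angle between the x axis of blade_guard and the x axis of slicer, either way round below 0.03 rad and angle between blade_guard's own z axis and vertical below 0.05 rad), for 0.3 s.
2. only after that is the first knob turned past its catch (or shifted from its place) ((angle between the x axis of any of knob_1, knob_2, knob_3, knob_4 and the x axis of slicer, either way round below 0.3 rad or distance of any of knob_1, knob_2, knob_3, knob_4 from where it was at the start of the episode above 0.05 m)), for 0.1 s.
At the end, for the whole second after the job is handed in: The guard lies flat on the front deck, its long side flush along the blade edge (gap under 2.5 mm, out of parallel by less than 0.03 rad, centred along the blade within 12 mm), and every knob and the clamp bar lie at rest inside the vat, below its rim (all of step 1 and x of knob_1 in the frame of wash_vat between -0.117 and 0.117 m and y of knob_1 in the frame of wash_vat between -0.152 and 0.152 m and z of knob_1 in the frame of wash_vat between 0 and 0.07 m and linear speed of each of knob_1, knob_2, knob_3, knob_4, clamp_bar below 0.03 m/s and x of knob_2 in the frame of wash_vat between -0.117 and 0.117 m and y of knob_2 in the frame of wash_vat between -0.152 and 0.152 m and z of knob_2 in the frame of wash_vat between 0 and 0.07 m and x of knob_3 in the frame of wash_vat between -0.117 and 0.117 m and y of knob_3 in the frame of wash_vat between -0.152 and 0.152 m and z of knob_3 in the frame of wash_vat between 0 and 0.07 m and x of knob_4 in the frame of wash_vat between -0.117 and 0.117 m and y of knob_4 in the frame of wash_vat between -0.152 and 0.152 m and z of knob_4 in the frame of wash_vat between 0 and 0.07 m and x of clamp_bar in the frame of wash_vat between -0.117 and 0.117 m and y of clamp_bar in the frame of wash_vat between -0.152 and 0.152 m and z of clamp_bar in the frame of wash_vat between 0 and 0.07 m); the robot touches nothing.
It fails at once if a bystander (either label roll or the wipes tub) is moved by more than 3 cm (distance of any of label_roll, wipes, label_roll_small from where it was at the start of the episode above 0.03 m).
Of knob_1, knob_2, knob_3, knob_4 only 3 to 4 are there at a start; the rules pass over those that are not, and their reading is None.
At some moment in a run one of blade_guard may be knocked a few centimetres aside while the robot is not near it.
Once in a run the grip may slacken for a moment while it holds something.
It also fails if it takes over 210 s, if anything falls off the work surface, if the arm or the gripper's body presses on something with over 40 N, if the wrist force passes 120 N, or if a joint passes its speed limit or range.

## Working session

There is one attempt and no reset: what is moved stays moved. The work goes in short steps, Python scripts to look and compute and a shell command to move; the robot and the scene stay as the last step left them, time stands still between calls to the robot, and variables do not carry over. Pictures are saved under pics/ and viewed, at most 14 in all, crops included, and the job is handed in when it is done.

```bash
ls; mkdir -p pics; cat > a.py <<'E'
from plant import *
import cv2, numpy as np
print(get_obs())
ims={}
for c in ["top","side"]:
    im=snapshot(c); cv2.imwrite(f"pics/{c}0.png",im[:,:,::-1])
    for t in ["slicer","blade_guard","clamp_bar","wash_vat","label_roll","wipes","knob_1","keyhole_row","blade_edge"]:
        try: print(c,t,[(np.round(d["uv"]).tolist(),round(d["p"],2)) for d in landmark_of(c,t)])
        except Exception as e: print(c,t,e)
    p=camera_params(c); print({k:np.round(v,3).tolist() for k,v in p.items()})
E
python3 a.py
```

```text
pics
{'clock': 0.0, 'joint_pos': array([-5.04152080e+01,  2.05907244e+01,  6.32736884e-01, -2.14342839e-02,
       -7.01346397e+01, -1.65069000e+01]), 'qvel': array([ 2.65773072e-03, -8.00501234e-02,  6.59268992e-02,  5.21307940e-02,
        2.08814512e-02,  5.88577795e-06]), 'tau': array([ 4.52547274e-04, -5.82719135e+01,  2.93052649e+01,  6.99710011e+00,
        6.86355546e-03, -1.64143175e-04]), 'tool_pos': array([ 0.26435334, -0.62049198,  0.19751873]), 'orientation': array([ 1.79905465e+02, -7.00194743e-03, -1.56929402e+02]), 'force': array([ 0.01553244,  0.03667752, -0.37823693]), 'moment': array([ 0.00416403, -0.00518244,  0.01515353]), 'gripper_force': 0.0, 'opening': 0.08774683375437203}
top slicer [([308.0, 203.0], 0.64)]
top blade_guard [([218.0, 194.0], 0.65), ([322.0, 185.0], 0.58)]
top clamp_bar [([309.0, 186.0], 0.83)]
top wash_vat [([185.0, 261.0], 0.66), ([173.0, 172.0], 0.58)]
top label_roll [([254.0, 153.0], 0.8)]
top wipes [([173.0, 174.0], 0.66)]
top knob_1 [([305.0, 186.0], 0.65), ([335.0, 128.0], 0.65), ([320.0, 188.0], 0.42), ([335.0, 186.0], 0.4)]
top keyhole_row [([314.0, 185.0], 0.85)]
top blade_edge [([309.0, 199.0], 0.59)]
{'mtx': [[377.868, 0.0, 251.717], [0.0, 377.868, 188.761], [0.0, 0.0, 1.0]], 'rvec': [2.169, -2.203, 0.112], 'tvec': [0.197, 0.604, 1.142]}
side slicer [([233.0, 269.0], 0.7)]
side blade_guard [([252.0, 208.0], 0.56)]
side clamp_bar [([260.0, 249.0], 0.8)]
side wash_vat [([182.0, 191.0], 0.68)]
side label_roll [([297.0, 226.0], 0.91)]
side wipes [([273.0, 184.0], 0.76)]
side knob_1 [([355.0, 283.0], 0.82), ([260.0, 251.0], 0.66), ([253.0, 246.0], 0.51), ([254.0, 263.0], 0.48), ([261.0, 234.0], 0.45)]
side keyhole_row [([256.0, 248.0], 0.57)]
side blade_edge [([233.0, 251.0], 0.67)]
{'mtx': [[411.741, 0.0, 249.181], [0.0, 411.741, 188.74], [0.0, 0.0, 1.0]], 'rvec': [1.992, 0.012, 0.007], 'tvec': [-0.595, 0.16, 0.85]}
```

```bash
python3 -c "
import cv2
a=cv2.imread('pics/top0.png');b=cv2.imread('pics/side0.png')
cv2.imwrite('pics/topc.png',cv2.resize(a[90:330,120:440],(800,600),interpolation=cv2.INTER_CUBIC))
cv2.imwrite('pics/sidec.png',cv2.resize(b[120:360,100:420],(800,600),interpolation=cv2.INTER_CUBIC))"
```

```text
(no output)
```

View pics/topc.png

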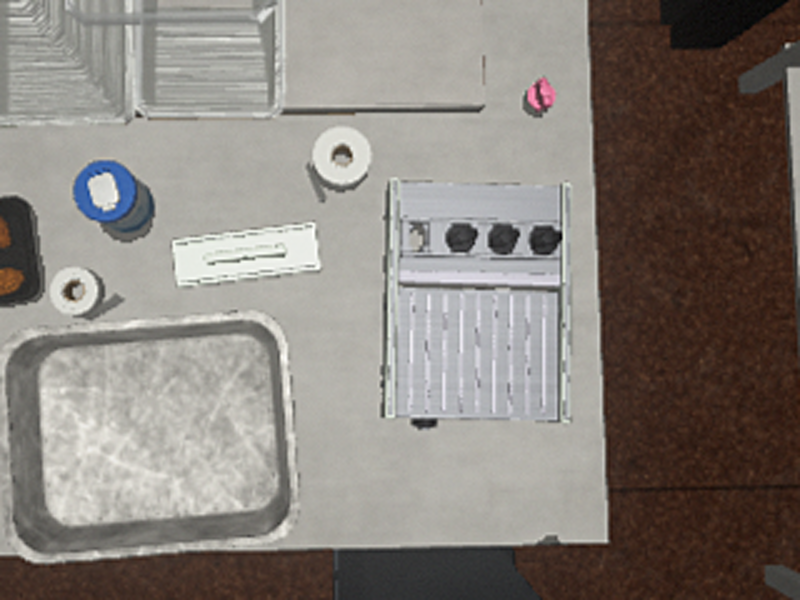

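View pics/sidec.png

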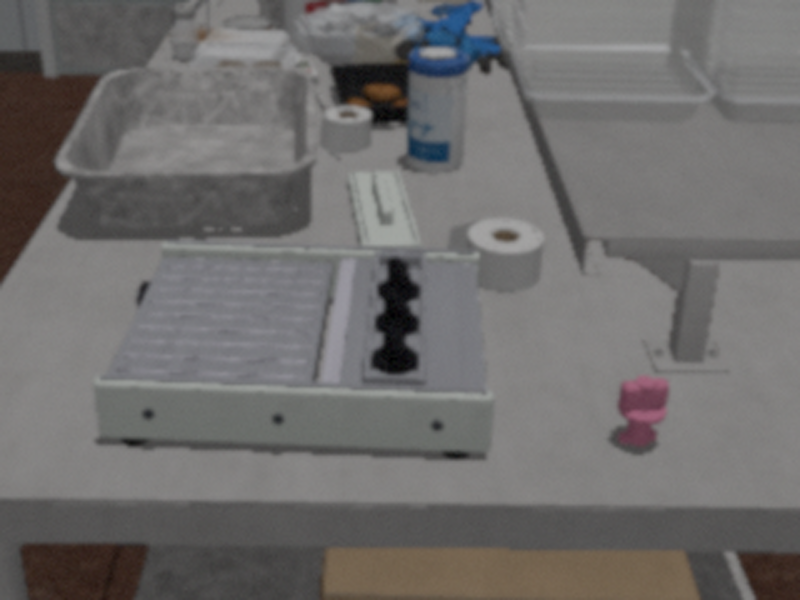

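The top view shows three black knobs at pixels (304,185), (321,185) and (338,185). The fourth keyhole, (287,185), is empty. The guard is at (219,192), the vat at (180,264), the label rolls at (256,153) and (150,206), and the wipes at (162,166).

Possible mix-ups:
- **Knob:** the pink look-alike at (336,128), which I leave alone.
- **Guard:** the network's second hit at (322,185) is the clamp bar. The white bar with a rib at (219,192) is the real guard.

```bash
cat > h.py <<'E'
from plant import *
import cv2, numpy as np
from scipy.spatial.transform import Rotation as Ro
def cam(c):
    p=camera_params(c); return np.array(p["mtx"]),Ro.from_rotvec(np.ravel(p["rvec"])).as_matrix(),np.ravel(p["tvec"])
def ray(uv,z,P):
    K,R,t=P; uv=np.atleast_2d(uv).astype(float)
    d=np.c_[uv,np.ones(len(uv))]@np.linalg.inv(K).T@R; o=-R.T@t
    return o+d*((z-o[2])/d[:,2])[:,None]
def proj(X,P):
    K,R,t=P; c=np.atleast_2d(X)@R.T+t; u=c@K.T; return u[:,:2]/u[:,2:]
def rect(mask,z,P):
    cs=max(cv2.findContours(mask.astype(np.uint8),0,1)[0],key=cv2.contourArea)[:,0]
    w=ray(cs,z,P)[:,:2]; (c,s,a)=cv2.minAreaRect((w*1000).astype(np.float32))
    return np.round(c,1),np.round(s,1),round(a,1)
def go(xyz,yaw=None):
    "shift/turn in move units from measured pose to target TCP, tool down; turn about tool z (nearest half turn)"
    o=get_obs(); R=Ro.from_euler("xyz",o["orientation"],degrees=True)
    cur=o["orientation"][2]; 
    if yaw is None: yaw=cur
    yaw=cur+(yaw-cur+90)%180-90
    T=Ro.from_euler("xyz",[180,0,yaw],degrees=True)
    print("clock %.2f"%o["clock"],"tcp",np.round(o["tool_pos"],4),"ori",np.round(o["orientation"],2),"q6 %.0f"%o["joint_pos"][5],"open %.4f"%o["opening"])
    print("shift",np.round(R.inv().apply(np.array(xyz)-o["tool_pos"])/.3,4),"turn",np.round((R.inv()*T).as_rotvec()/np.pi,4))
E
cat > b.py <<'E'
from h import *
P=cam("top"); snapshot("top")
for t,z in [("blade_guard",.014),("slicer",.055),("clamp_bar",.06),("wash_vat",.075)]:
    for d in cut_out("top",t): print(t,round(d["p"],2),d["rect"],*rect(d["pixels"],z,P))
for n,uv,z in [("knobs",[[304.5,185],[321,185],[338,185],[287,185]],.08),("corners FL FR BL BR",[[275,257],[347.5,258.5],[277,162],[347.5,163.3]],.058),("edge ends",[[280,204],[344,205]],.05),("roll",[[256,153],[150,206]],.04),("wipes",[[162,166]],.142),("vat",[[180,264]],.004)]:
    print(n,np.round(ray(uv,z,P)[:,:2],3).tolist())
print(get_obs()["clock"]); 
im=snapshot("wrist"); cv2.imwrite("pics/w0.png",im[:,:,::-1]); K,R,t=cam("wrist"); print(np.round(K,1).tolist(), "campos",np.round(-R.T@t,3), "axis",np.round(R[2],3), "right",np.round(R[0],3))
E
python3 b.py
```

```text
blade_guard 0.88 [189.8, 180.4, 57.4, 25.7] [601.4 292.6] [ 61.4 179.4] 5.9
slicer 0.61 [271.8, 159.8, 75.0, 101.6] [534.4  13.2] [225.2 298.1] 87.6
clamp_bar 0.9 [277.1, 178.2, 67.2, 17.4] [614.8  48.1] [117.   45.2] 89.1
clamp_bar 0.31 [299.4, 179.0, 10.5, 7.5] [616.   29.8] [33.2 30.2] 89.2
clamp_bar 0.21 [189.6, 178.1, 57.6, 29.3] [597.9 289.2] [ 57.9 171.9] 6.1
wash_vat 0.94 [117.3, 212.5, 123.4, 104.8] [389.7 403.8] [272.1 340.2] 4.0
knobs [[0.611, 0.033], [0.61, -0.016], [0.61, -0.066], [0.612, 0.085]]
corners FL FR BL BR [[0.401, 0.123], [0.393, -0.092], [0.684, 0.111], [0.677, -0.103]]
edge ends [[0.558, 0.104], [0.552, -0.089]]
roll [[0.716, 0.173], [0.558, 0.496]]
wipes [[0.664, 0.438]]
vat [[0.38, 0.412]]
1.25
[[270.4, 0.0, 254.4], [0.0, 270.4, 193.8], [0.0, 0.0, 1.0]] campos [ 0.194 -0.652  0.385] axis [ 0.26   0.11  -0.959] right [-0.392  0.92  -0.001]
```

```bash
python3 -c "
from h import *
go([.47,.05,.28],178)"
```

```text
clock 1.30 tcp [ 0.2645 -0.621   0.1984] ori [ 180.     -0.   -156.92] q6 -17 open 0.0874
shift [-1.5066  1.7892 -0.2718] turn [ 0.     -0.      0.1393]
```

```bash
python3 -m inch '-0.1 0.1 -0.27 0 0 0; -0.25 0.25 -0.27 0 0 0; -0.75 0.9 -0.27 0 0 0; -0.75 0.9 -0.27 0 0 0; -0.75 0.9 -0.27 0 0 0; -0.75 0.9 -0.27 0 0 0; -0.75 0.9 -0.27 0 0 0; -0.75 0.9 -0.27 0 0 0; -0.75 0.9 -0.27 0 0 0; -0.75 0.9 -0.27 0 0 0' -1
python3 -m inch '-0.75 0.89 0 0 0 0.14; -0.75 0.89 0 0 0 0.14; -0.75 0.89 0 0 0 0.14; -0.75 0.89 0 0 0 0.14; -0.75 0.89 0 0 0 0.14; -0.75 0.89 0 0 0 0.14; -0.75 0.89 0 0 0 0.14; -0.75 0.89 0 0 0 0.14; -0.75 0.89 0 0 0 0.14; -0.75 0.89 0 0 0 0.14'
python3 -c "
from h import *
go([.47,.05,.28],178)"
```

```text
clock: 2.13
tool_pos: [0.3671, -0.28, 0.2809]
orientation: [-179.9, 0.2, -156.7]
force: [-0.2, 0.7, -1.0]
opening: 0.0876
gripper_force: 0.0
clock: 2.97
tool_pos: [0.4695, 0.0543, 0.2793]
orientation: [180.0, 0.0, 178.1]
force: [-0.2, -0.4, 1.1]
opening: 0.0876
gripper_force: 0.0
clock 2.97 tcp [0.4695 0.0543 0.2793] ori [1.7996e+02 3.0000e-02 1.7808e+02] q6 -122 open 0.0876
shift [-0.0021 -0.0143 -0.0024] turn [0.0002 0.0002 0.0004]
```

```bash
python3 -c "
from h import *
print(np.round(get_obs()['joint_pos'],1))
P=cam('wrist'); im=snapshot('wrist'); cv2.imwrite('pics/w1.png',im[:,:,::-1])
cv2.imwrite('pics/w1b.png',cv2.resize(im[:,:,::-1],(800,600),interpolation=cv2.INTER_CUBIC))
np.savez('w1.npz',K=P[0],R=P[1],t=P[2])
for t,z in [('slicer',0),('keyhole_row',.05),('blade_edge',.046),('knob_1',.06),('clamp_bar',.05),('blade_guard',0)]:
    print(t,[(np.round(d['uv']).tolist(),round(d['p'],2),np.round(ray(d['uv'],z,P)[0,:2],4).tolist()) for d in landmark_of('wrist',t)])
for t,z in [('clamp_bar',.06),('blade_guard',.014)]:
  for d in cut_out('wrist',t): print(t,round(d['p'],2),d['rect'],*rect(d['pixels'],z,P))
"
```

```text
[  30.5   -1.7  -16.    -0.   -75.6 -122.4]
slicer [([231.0, 207.0], 0.8, [0.5546, 0.0079])]
keyhole_row [([231.0, 248.0], 0.96, [0.6109, 0.0098]), ([230.0, 246.0], 0.47, [0.6065, 0.0075]), ([230.0, 207.0], 0.43, [0.5367, 0.0126])]
blade_edge [([233.0, 220.0], 0.55, [0.56, 0.0146])]
knob_1 [([215.0, 253.0], 0.78, [0.6138, -0.0167]), ([184.0, 254.0], 0.54, [0.6126, -0.068]), ([242.0, 256.0], 0.54, [0.6207, 0.0275])]
clamp_bar [([225.0, 245.0], 0.62, [0.6051, -0.0009]), ([228.0, 249.0], 0.35, [0.6128, 0.0048])]
blade_guard [([386.0, 224.0], 0.92, [0.5962, 0.2942])]
clamp_bar 0.57 [184.2, 234.9, 105.9, 18.6] [600.2  21.1] [168.2  35. ] 88.8
blade_guard 0.72 [338.2, 206.1, 102.5, 40.3] [596.3 290.9] [ 62.7 177.4] 5.9
blade_guard 0.27 [151.5, 107.6, 148.7, 179.1] [509.8   7.6] [246.  260.3] 87.2
```

View pics/w1b.png

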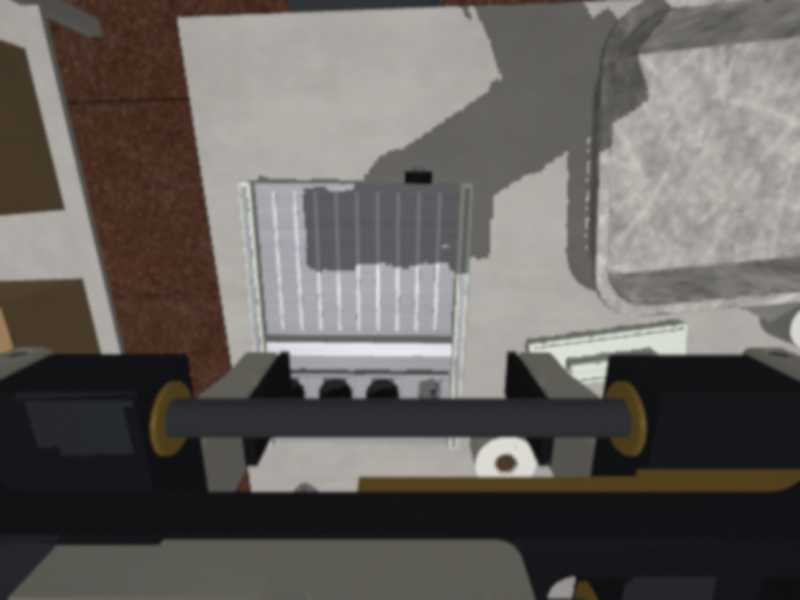

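```bash
python3 -m inch '-0.43 0.79 0.3 0 0 -0.52; -0.43 0.79 0.3 0 0 -0.52; -0.43 0.79 0.3 0 0 -0.52; -0.43 0.79 0.3 0 0 -0.52; -0.43 0.79 0.3 0 0 -0.52; -0.43 0.79 0.3 0 0 -0.52; -0.43 0.79 0.3 0 0 -0.52; -0.43 0.79 0.3 0 0 -0.54; -0.43 0.79 0.3 0 0 -0.54; -0.43 0.79 0.3 0 0 -0.54'
python3 -c "
from h import *
go([.599,.292,.12],-84.1)"
```

```text
clock: 4.25
tool_pos: [0.606, 0.2812, 0.1882]
orientation: [180.0, -0.1, -110.2]
force: [-0.6, -0.3, 0.4]
opening: 0.0877
gripper_force: 0.0
clock 4.25 tcp [0.606  0.2812 0.1882] ori [ 1.7995e+02 -1.0000e-01 -1.1018e+02] q6 -62 open 0.0877
shift [-0.0262  0.0342  0.2274] turn [ 0.0004 -0.0005 -0.1449]
```

```bash
python3 -m inch '-0.026 0.034 0.23 0 0 -0.145; -0.026 0.034 0.23 0 0 -0.145; -0.026 0.034 0.23 0 0 -0.145; -0.026 0.034 0.23 0 0 -0.145; -0.026 0.034 0.23 0 0 -0.145; -0.026 0.034 0.23 0 0 -0.145' 0.2
python3 -c "
from h import *
P=cam('wrist'); im=snapshot('wrist'); cv2.imwrite('pics/w2.png',im[:,:,::-1])
for d in cut_out('wrist','blade_guard'): print(round(d['p'],2),d['rect'],*rect(d['pixels'],.014,P))
snapshot('top');P=cam('top')
for d in cut_out('top','blade_guard'): print(round(d['p'],2),d['rect'],*rect(d['pixels'],.014,P))
go([.599,.292,.0165],-84.1)"
```

```text
clock: 4.75
tool_pos: [0.5993, 0.2919, 0.1206]
orientation: [-180.0, 0.0, -84.6]
force: [-0.1, -0.9, -0.3]
opening: 0.0526
gripper_force: 0.0
0.81 [224.6, 99.2, 62.2, 159.3] [599.2 290.9] [ 63.4 177.9] 6.9
0.81 [225.8, 180.9, 22.6, 22.7] [608.  233.4] [68.4 62.4] 89.2
clock 4.95 tcp [0.5992 0.2922 0.1209] ori [-1.7997e+02  3.0000e-02 -8.4520e+01] q6 -37 open 0.0380
shift [0.0009 0.0009 0.3481] turn [-0.0002  0.0002 -0.0024]
```

View pics/w2.png

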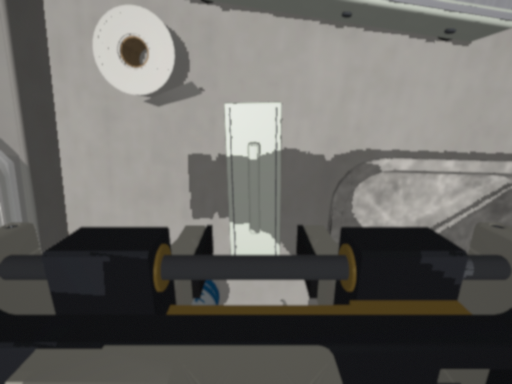

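The wrist view shows the guard from (225,103) to (282,255), with its rib at column 254, centred between the fingers. Descending to grip it.

```bash
python3 -m inch '0 0 0.12 0 0 0; 0 0 0.24 0 0 0; 0 0 0.3 0 0 0; 0 0 0.325 0 0 0; 0 0 0.347 0 0 0; 0 0 0.347 0 0 0'
python3 -m inch '0 0 0 0 0 0; 0 0 0 0 0 0; 0 0 0 0 0 0; 0 0 0 0 0 0; 0 0 0 0 0 0; 0 0 0 0 0 0; 0 0 0 0 0 0; 0 0 0 0 0 0' 1
python3 -m inch '0 0 -0.05 0 0 0; 0 0 -0.1 0 0 0; 0 0 -0.2 0 0 0; 0 0 -0.3 0 0 0; 0 0 -0.4 0 0 0; 0 0 -0.4 0 0 0'
python3 -c "
from h import *
go([.53,.01,.13],-92)
P=cam('wrist'); im=snapshot('wrist'); cv2.imwrite('pics/w3.png',im[:,:,::-1])
for d in cut_out('wrist','blade_guard'): print(round(d['p'],2),d['rect'],*rect(d['pixels'],get_obs()['tool_pos'][2]-.002,P))"
```

```text
clock: 5.45
tool_pos: [0.599, 0.2924, 0.016]
orientation: [180.0, -0.0, -84.4]
force: [0.7, -0.7, -0.2]
opening: 0.0351
gripper_force: 0.0
clock: 6.12
tool_pos: [0.5989, 0.2924, 0.0164]
orientation: [-180.0, 0.0, -84.4]
force: [0.6, -0.3, -0.2]
opening: 0.0002
gripper_force: 0.0
clock: 6.62
tool_pos: [0.6022, 0.2942, 0.1436]
orientation: [-179.5, 0.2, -84.3]
force: [-0.0, 0.8, 2.0]
opening: 0.0005
gripper_force: 0.0
clock 6.62 tcp [0.6022 0.2942 0.1436] ori [-179.48    0.24  -84.34] q6 -37 open 0.0005
shift [0.9192 0.3332 0.0384] turn [-0.0028  0.0015  0.0426]
0.93 [232.3, 99.2, 54.0, 148.3] [602.8 262.1] [ 37.5 108.5] 6.0
```

View pics/w3.png

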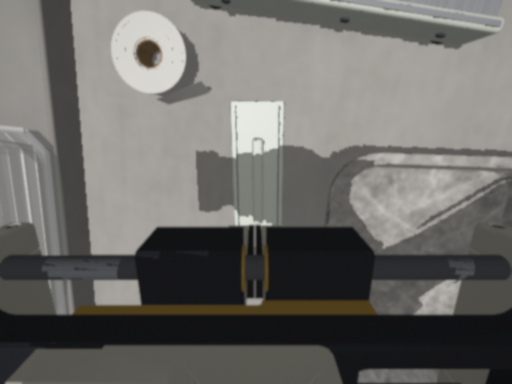

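```bash
python3 -c "
from h import *
im=snapshot('top'); cv2.imwrite('pics/t3.png',im[:,:,::-1]);P=cam('top')
for d in cut_out('top','blade_guard'): print(round(d['p'],2),d['rect'],*rect(d['pixels'],.014,P))
P=cam('wrist'); im=snapshot('wrist')
for d in cut_out('wrist','blade_guard'): print(round(d['p'],2),d['rect'],*rect(d['pixels'],.014,P))
"
```

```text
0.67 [228.2, 179.5, 17.7, 24.5] [607.6 234.1] [60.7 61. ] 5.6
0.72 [225.5, 100.3, 53.0, 124.3] [601.8 273.4] [ 59.6 142.3] 6.2
```

```bash
python3 -c "
from h import *
P=cam('wrist');print(np.round(ray([[257,101]],.014,P),4),np.round(ray([[258,138]],.032,P),4))
o=get_obs()
print(o['tool_pos'],proj([[.599,.292,.0165],o['tool_pos'],[.599,.292,.032],[.6,.34,.032]],P))
P=cam('top')
t=np.array([[.599,.292,.0]])
print(proj(t,P),proj([o['tool_pos']],P))
im=cv2.imread('pics/t3.png')
a=cv2.imread('pics/top0.png')
b=np.hstack([cv2.resize(x[160:220,180:260],(400,300),interpolation=2) for x in (a,im)]); cv2.imwrite('pics/t3c.png',b)
"
```

```text
[[0.6038 0.2011 0.014 ]] [[0.5992 0.2385 0.032 ]]
[0.59821114 0.29190218 0.13487869] [[253.31593816 183.62195827]
 [253.92489591 222.51820824]
 [253.27531655 187.03600397]
 [248.40574607 226.92522427]]
[[218.49545228 192.46917151]] [[215.08869372 189.08636764]]
```

View pics/t3c.png

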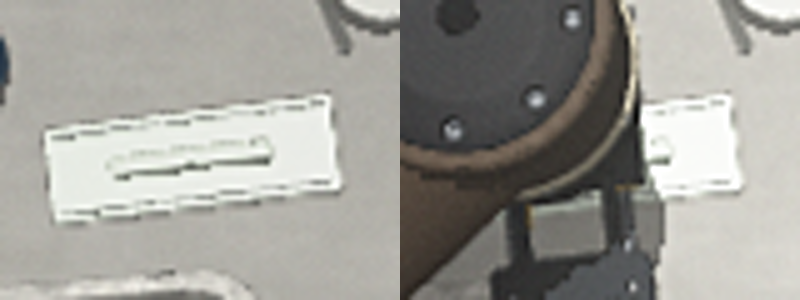

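```bash
python3 -m inch '0 0 0.1 0 0 0; 0 0 0.2 0 0 0; 0 0 0.3 0 0 0; 0 0 0.35 0 0 0; 0 0 0.38 0 0 0; 0 0 0.395 0 0 0; 0 0 0.395 0 0 0' 0.3
python3 -m inch '0 0 0.003 0 0 0; 0 0 0.006 0 0 0; 0 0 0.006 0 0 0'
python3 -m inch '0 0 0.003 0 0 0; 0 0 0.006 0 0 0; 0 0 0.006 0 0 0'
python3 -c "
from h import *
o=get_obs();print(o['tool_pos'],o['force'])
im=snapshot('side'); cv2.imwrite('pics/s4.png',cv2.resize(im[150:270,190:350,::-1],(640,480),interpolation=2))
im=snapshot('wrist'); cv2.imwrite('pics/w4.png',im[:,:,::-1])"
```

```text
clock: 7.5
tool_pos: [0.5986, 0.2921, 0.0167]
orientation: [179.9, -0.1, -84.4]
force: [-0.1, 0.5, -0.6]
opening: 0.0303
gripper_force: 0.0
clock: 7.75
tool_pos: [0.5995, 0.2928, 0.0172]
orientation: [-179.9, 0.1, -84.4]
force: [-0.6, -0.4, 0.2]
opening: 0.0308
gripper_force: 0.0
clock: 8.0
tool_pos: [0.599, 0.2924, 0.0145]
orientation: [-180.0, 0.0, -84.4]
force: [-0.2, -0.5, -0.3]
opening: 0.0309
gripper_force: 0.0
[0.5989577  0.29244465 0.01450053] [-0.16644308 -0.53426695 -0.28231814]
```

View pics/s4.png

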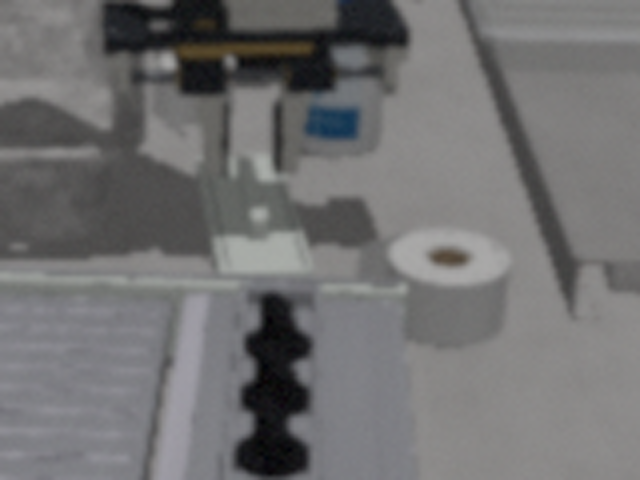

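View pics/w4.png

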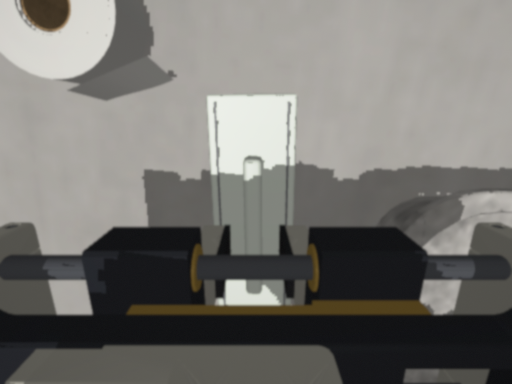

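The fingers straddle the rib (columns 245–262, rows 157–290). I'll close in stages and watch the opening.

```bash
python3 -m inch '0 0 0 0 0 0; 0 0 0 0 0 0; 0 0 0 0 0 0; 0 0 0 0 0 0' 1
python3 -c "
from h import *
o=get_obs();print(o['tool_pos'],o['force'],o['opening'],o['gripper_force'])
P=cam('side');print(proj([o['tool_pos'],[.599,.292,.032],[.604,.242,.032]],P)-[190,150])"
python3 -m inch '0 0 0 0 0 0; 0 0 0 0 0 0; 0 0 0 0 0 0; 0 0 0 0 0 0' 1

```

```text
clock: 8.43
tool_pos: [0.5989, 0.2924, 0.0142]
orientation: [180.0, -0.0, -84.4]
force: [0.3, 0.1, -0.1]
opening: 0.0095
gripper_force: 0.0
[0.59890799 0.29238086 0.01424144] [ 0.31773521  0.10701238 -0.11130452] 0.009549823888004558 0.0
[[61.36367761 51.76741716]
 [61.48321984 45.86868175]
 [63.4276212  54.14874359]]
clock: 8.77
tool_pos: [0.5989, 0.2924, 0.0143]
orientation: [180.0, -0.0, -84.4]
force: [0.9, 0.3, -0.1]
opening: 0.0006
gripper_force: 0.0
```

The fingers close on nothing. In the side view the fingertips also sit about 20 mm above where the reported TCP projects. I'll reopen and feel my way down.

```bash
python3 -m inch '0 0 0 0 0 0; 0 0 0 0 0 0; 0 0 0 0 0 0; 0 0 0.01 0 0 0; 0 0 0.02 0 0 0; 0 0 0.02 0 0 0; 0 0 0.02 0 0 0' 0.3
python3 -m inch '0 0 0.007 0 0 0; 0 0 0.014 0 0 0; 0 0 0.014 0 0 0'
python3 -c "
from h import *
im=snapshot('side'); cv2.imwrite('pics/s5.png',cv2.resize(im[150:270,190:350,::-1],(640,480),interpolation=2))"
python3 -m inch '0 0 0.007 0 0 0; 0 0 0.014 0 0 0; 0 0 0.014 0 0 0'
```

```text
clock: 9.35
tool_pos: [0.5987, 0.2922, 0.0078]
orientation: [180.0, -0.0, -84.4]
force: [-0.0, -0.7, -0.7]
opening: 0.0301
gripper_force: 0.0
clock: 9.6
tool_pos: [0.5986, 0.2922, 0.0035]
orientation: [180.0, -0.0, -84.4]
force: [-0.4, 0.1, 0.7]
opening: 0.0308
gripper_force: 0.0
clock: 9.9
tool_pos: [0.5986, 0.2922, -0.0007]
orientation: [180.0, -0.0, -84.4]
force: [-0.1, -0.4, -0.3]
opening: 0.0304
gripper_force: 0.0
```

```bash
python3 -m inch '0 0 0.007 0 0 0; 0 0 0.007 0 0 0; 0 0 0.007 0 0 0'
python3 -m inch '0 0 0.007 0 0 0; 0 0 0.007 0 0 0; 0 0 0.007 0 0 0'
python3 -c "
from h import *
P=cam('side');o=get_obs();print(o['tool_pos'],o['force'],proj([o['tool_pos']],P)-[190,150])
im=snapshot('side'); cv2.imwrite('pics/s5.png',cv2.resize(im[150:270,190:350,::-1],(640,480),interpolation=2))"
```

```text
clock: 10.15
tool_pos: [0.5988, 0.2923, -0.0024]
orientation: [180.0, -0.0, -84.4]
force: [0.8, -0.4, 0.2]
opening: 0.0304
gripper_force: 0.0
clock: 10.4
tool_pos: [0.5988, 0.2923, -0.0045]
orientation: [180.0, -0.0, -84.4]
force: [-0.3, -0.0, 1.1]
opening: 0.031
gripper_force: 0.0
[ 0.59884167  0.29232349 -0.00447318] [-0.32773595 -0.03148724  1.06756633] [[61.25063066 57.97326379]]
```

View pics/s5.png

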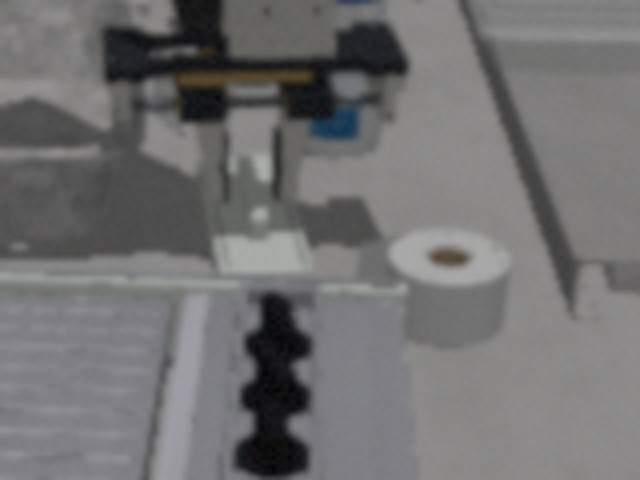

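```bash
python3 -m inch '0 0 0 0 0 0; 0 0 0 0 0 0; 0 0 0 0 0 0; 0 0 0 0 0 0; 0 0 0 0 0 0; 0 0 0 0 0 0; 0 0 0 0 0 0' 1

```

```text
clock: 11.03
tool_pos: [0.599, 0.2925, -0.0043]
orientation: [-180.0, 0.0, -84.4]
force: [0.3, 0.2, 1.1]
opening: 0.0112
gripper_force: 30.0
```

Gripped at 11 mm opening and 30 N. This also calibrates the height: TCP z reads about 4 mm lower than the guard's underside. Next I'll lift and refine the slicer pose from the earlier pictures.

```bash
python3 -m inch '0 0 -0.05 0 0 0; 0 0 -0.1 0 0 0; 0 0 -0.2 0 0 0; 0 0 -0.3 0 0 0; 0 0 -0.4 0 0 0; 0 0 -0.45 0 0 0; 0 0 -0.45 0 0 0'
python3 -c "
from h import *
d=np.load('w1.npz');PW=(d['K'],d['R'],d['t'])
def edge(f,P,z,cols,r0,r1,sign,axis=0):
    g=cv2.GaussianBlur(cv2.imread(f,0),(0,0),1.0).astype(float)
    if axis: g=g.T
    D=np.gradient(g,axis=0)*sign; pts=[]
    for c in cols:
        s=D[r0:r1,c]; i=s.argmax()
        if 0<i<len(s)-1:
            a,b,e=s[i-1:i+2]; pts.append([c,r0+i+.5*(a-e)/(a-2*b+e)])
    pts=np.array(pts); k=np.polyfit(pts[:,0],pts[:,1],1); r=pts[:,1]-np.polyval(k,pts[:,0]); m=abs(r)<1; k=np.polyfit(pts[m,0],pts[m,1],1)
    e=np.array([[c,np.polyval(k,c)] for c in (cols[0],cols[-1])]); 
    if axis: e=e[:,::-1]
    w=ray(e,z,P)[:,:2]; v=w[1]-w[0]
    print(f,len(pts),m.sum(),np.round(e,1).tolist(),np.round(w,4).tolist(),'deg %.2f'%(np.degrees(np.arctan2(v[1],v[0]))))
edge('pics/w1.png',PW,.05,range(176,286),212,222,1)
PT=cam('top')
g=cv2.imread('pics/top0.png',0)
print(g[192:212,310])
print(cv2.imread('pics/w1.png',0)[205:240,230])
print(g[220,266:286],g[220,338:356]); w=cv2.imread('pics/w1.png',0); print(w[180,150:175],w[180,280:306])
go([.517,.0105,.10],-92)
"
```

```text
clock: 11.62
tool_pos: [0.6008, 0.2936, 0.1353]
orientation: [-179.7, 0.2, -84.4]
force: [0.3, 0.3, -1.1]
opening: 0.0117
gripper_force: 30.0
pics/w1.png 110 110 [[176.0, 218.4], [285.0, 219.3]] [[0.5534, -0.0782], [0.5609, 0.1012]] deg 87.60
[165 179 181 186 182 182 190 209 213 212 225 154  97  85 186 186 186 191
 195 195]
[193 192 190 188 187 183 176 168 157 134 111 100 103 129 178 218 229 231
 231 232 231 225 208 181 168 164 164 165 164 160 149 123  93  83 102]
[177 175 177 176 177 175 183 112  78 215 204 179 162 195 189 185 183 181
 202 200] [188 171 175 175 185  84 132 102 162 199 151 165 172 169 171 172 169 168]
[172 172 173 173 173 173 174 179 179 167 163 162 176 195 187 152 120 122
 146 159 163 164 164 164 164] [191 175 168 167 167 166 166 167 165 154 136 141 169 178 167 170 176 183
 189 180 172 171 171 172 172 172]
clock 11.62 tcp [0.6008 0.2936 0.1353] ori [-179.66    0.19  -84.37] q6 -37 open 0.0117
shift [0.9122 0.3713 0.1126] turn [-0.0018  0.0012  0.0424]
```

```bash
python3 -m inch '0.1 0.04 0 0 0 0.0446; 0.22 0.09 0 0 0 0.0446; 0.91 0.378 0.1 0 0 0.0446; 0.91 0.378 0.1 0 0 0.0446; 0.91 0.378 0.1 0 0 0.0446; 0.91 0.378 0.1 0 0 0.0446; 0.91 0.378 0.1 0 0 0.0446; 0.91 0.378 0.1 0 0 0.0446; 0.91 0.378 0.1 0 0 0.0446; 0.91 0.378 0.1 0 0 0.0446'
python3 -c "
from h import *
go([.515,.010,.046],-92.4)
for c in ['top','side']:
  im=snapshot(c);P=cam(c);cv2.imwrite(f'pics/{c}6.png',im[:,:,::-1])
  for d in cut_out(c,'blade_guard'): print(c,round(d['p'],2),d['rect'],*rect(d['pixels'],get_obs()['tool_pos'][2]+.018,P))"
```

```text
clock: 12.45
tool_pos: [0.5116, 0.0084, 0.0999]
orientation: [179.9, -0.0, -92.6]
force: [-0.1, 0.9, -1.2]
opening: 0.0115
gripper_force: 30.0
clock 12.45 tcp [0.5116 0.0084 0.0999] ori [ 1.7993e+02 -2.0000e-02 -9.2570e+01] q6 -25 open 0.0115
shift [-0.006  -0.0112  0.1798] turn [ 0.0004 -0.0001 -0.0009]
top 0.68 [283.5, 206.8, 21.3, 14.0] [528.5  68.3] [62.5 33.8] 89.1
top 0.25 [141.1, 197.2, 25.6, 21.9] [549.  469.4] [70.1 56.9] 44.6
side 0.81 [186.9, 199.1, 43.0, 47.4] [5.149e+02 1.000e-01] [201.9  65.4] 88.0
```

```bash
python3 -m inch '-0.01 -0.008 0.06 0 0 0; -0.01 -0.008 0.1 0 0 0; -0.01 -0.008 0.13 0 0 0; -0.01 -0.008 0.15 0 0 0; -0.01 -0.008 0.168 0 0 0; -0.01 -0.008 0.168 0 0 0; -0.01 -0.008 0.168 0 0 0'
python3 -m inch '0 0 0.007 0 0 0; 0 0 0.014 0 0 0; 0 0 0.014 0 0 0'
python3 -m inch '0 0 0.007 0 0 0; 0 0 0.007 0 0 0; 0 0 0.007 0 0 0'
python3 -c "
from h import *
go([.527,.0115,.042],-92.4); print(get_obs()['force'])
im=snapshot('side');cv2.imwrite('pics/s7.png',cv2.resize(im[190:310,130:310,::-1],(720,480),interpolation=2))"
```

```text
clock: 13.23
tool_pos: [0.5153, 0.0126, 0.0503]
orientation: [180.0, -0.0, -92.4]
force: [-0.4, -0.6, -1.7]
opening: 0.0116
gripper_force: 30.0
clock: 13.48
tool_pos: [0.5152, 0.0125, 0.0461]
orientation: [-180.0, 0.0, -92.4]
force: [0.3, 0.3, -2.1]
opening: 0.0119
gripper_force: 3.0
clock: 13.73
tool_pos: [0.5152, 0.0125, 0.0439]
orientation: [180.0, -0.0, -92.4]
force: [0.2, -0.0, -0.9]
opening: 0.0117
gripper_force: 30.0
clock 13.73 tcp [0.5152 0.0125 0.0439] ori [179.99  -0.   -92.43] q6 -26 open 0.0117
shift [ 0.0016 -0.0395  0.0064] turn [ 0.     -0.     -0.0002]
[ 0.19548955 -0.04527808 -0.93986226]
```

View pics/s7.png

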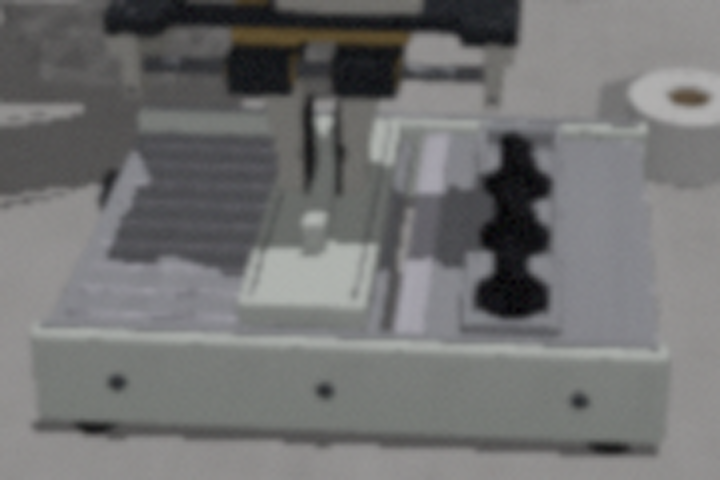

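The guard is on the deck, and the one-off slackening came at 13.5 s, just as it touched down. Now I'll slide it toward the blade and watch the force.

```bash
python3 -m inch '0 -0.006 0.005 0 0 0; 0 -0.012 0.005 0 0 0; 0 -0.02 0.005 0 0 0; 0 -0.027 0.005 0 0 0; 0 -0.027 0.005 0 0 0'
python3 -m inch '0 -0.004 0 0 0 0; 0 -0.007 0 0 0 0; 0 -0.007 0 0 0 0'
python3 -m inch '0 -0.004 0 0 0 0; 0 -0.007 0 0 0 0; 0 -0.007 0 0 0 0'
```

```text
clock: 14.2
tool_pos: [0.5239, 0.0122, 0.0425]
orientation: [-180.0, 0.0, -92.4]
force: [0.0, -0.7, -2.9]
opening: 0.0115
gripper_force: 30.0
clock: 14.45
tool_pos: [0.5256, 0.0121, 0.0425]
orientation: [-180.0, -0.0, -92.4]
force: [0.2, 0.5, -0.7]
opening: 0.0115
gripper_force: 30.0
clock: 14.7
tool_pos: [0.5277, 0.012, 0.0425]
orientation: [-180.0, 0.0, -92.4]
force: [-0.2, 0.0, -2.2]
opening: 0.0118
gripper_force: 30.0
```

```bash
python3 -m inch '0 -0.003 0.003 0 0 0; 0 -0.005 0.003 0 0 0; 0 -0.005 0.003 0 0 0'
python3 -m inch '0 -0.005 0 0 0 0; 0 -0.005 0 0 0 0; 0 -0.005 0 0 0 0'
python3 -c "
from h import *
go([.527,.0115,.042],-92.4)
im=snapshot('side');cv2.imwrite('pics/s8.png',im[:,:,::-1])
cv2.imwrite('pics/s8c.png',cv2.resize(im[220:290,170:260,::-1],(720,560),interpolation=2))"
```

```text
clock: 14.95
tool_pos: [0.5287, 0.0119, 0.0417]
orientation: [180.0, -0.0, -92.4]
force: [-3.2, 1.4, 3.7]
opening: 0.0115
gripper_force: 30.0
clock: 15.2
tool_pos: [0.5287, 0.0119, 0.0417]
orientation: [179.8, -0.0, -92.4]
force: [-8.6, 3.6, 10.1]
opening: 0.0116
gripper_force: 30.0
clock 15.20 tcp [0.5287 0.0119 0.0417] ori [ 1.7984e+02 -1.0000e-02 -9.2450e+01] q6 -25 open 0.0116
shift [ 0.0014  0.0057 -0.0009] turn [ 0.0009 -0.0001 -0.0003]
```

View pics/s8c.png

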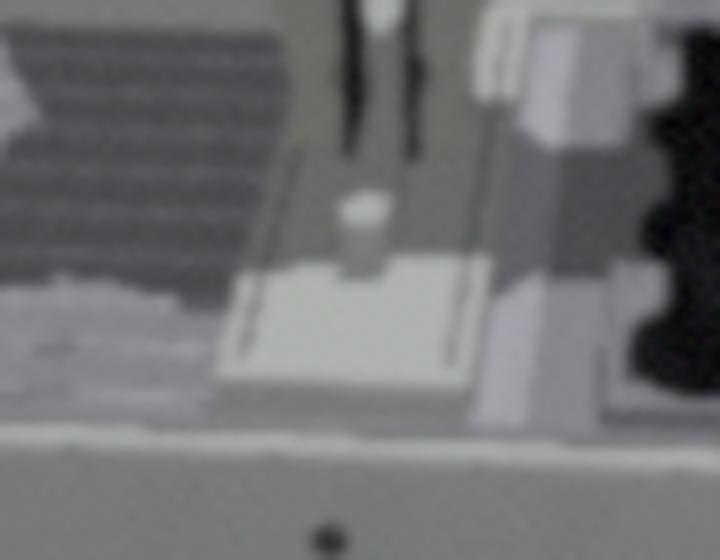

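```bash
python3 -m inch '0 0.003 -0.003 0 0 0; 0 0.003 -0.003 0 0 0; 0 0.003 -0.003 0 0 0; 0 0.003 -0.003 0 0 0; 0 0.003 -0.003 0 0 0; 0 0.003 -0.003 0 0 0' 0.4
python3 -m inch '0 0 -0.05 0 0 0; 0 0 -0.1 0 0 0; 0 0 -0.2 0 0 0; 0 0 -0.3 0 0 0; 0 0.1 -0.4 0 0 0; 0 0.25 -0.5 0 0 0; 0 0.25 -0.6 0 0 0; 0 0.25 -0.6 0 0 0; 0 0.25 -0.6 0 0 0'
python3 -c "
from h import *
for c,z in [('top',.06),('side',.06),('wrist',.06)]:
  im=snapshot(c);P=cam(c);cv2.imwrite(f'pics/{c}9.png',im[:,:,::-1])
  for d in cut_out(c,'blade_guard')[:1]: print(c,round(d['p'],2),d['rect'],*rect(d['pixels'],z,P))
  print([(np.round(d['uv']).tolist(),round(d['p'],2),np.round(ray(d['uv'],.06,P)[0,:2],4).tolist()) for d in landmark_of(c,'knob_1')])
a=cv2.imread('pics/wrist9.png')
cv2.imwrite('pics/c9.png',np.hstack([cv2.resize(a,(400,300)),cv2.resize(cv2.imread('pics/top9.png')[150:270,240:400],(400,300),interpolation=2)]))
go([.61,-.06,.12],-70)
"
```

```text
clock: 15.75
tool_pos: [0.5297, 0.0119, 0.0424]
orientation: [-180.0, -0.0, -92.4]
force: [0.0, -0.5, 0.0]
opening: 0.0261
gripper_force: 0.0
clock: 16.5
tool_pos: [0.4555, 0.0156, 0.2252]
orientation: [-179.7, 0.2, -92.4]
force: [0.1, -0.0, -1.0]
opening: 0.0263
gripper_force: 0.0
top 0.79 [281.8, 201.8, 38.6, 26.2] [532.5  47.2] [110.7  59.5] 89.1
[([336.0, 128.0], 0.52, [0.7862, -0.0708]), ([304.0, 187.0], 0.48, [0.6067, 0.0301]), ([338.0, 187.0], 0.46, [0.6058, -0.0699]), ([322.0, 183.0], 0.43, [0.6189, -0.0214])]
side 0.64 [196.6, 223.8, 37.9, 47.6] [531.8   5.6] [194.3  64.9] 87.1
[([259.0, 248.0], 0.65, [0.6129, -0.0115]), ([358.0, 286.0], 0.57, [0.782, -0.1274]), ([258.0, 264.0], 0.53, [0.6113, -0.0656]), ([260.0, 236.0], 0.46, [0.6164, 0.0336])]
wrist 0.79 [169.9, 102.1, 54.1, 123.9] [526.9   2.1] [159.4  63.2] 87.6
[([125.0, 117.0], 0.92, [0.6103, -0.0664]), ([136.0, 194.0], 0.92, [0.6141, 0.0327]), ([133.0, 156.0], 0.66, [0.6094, -0.018])]
clock 16.95 tcp [0.4546 0.015  0.2217] ori [ 1.7992e+02 -4.0000e-02 -9.2450e+01] q6 -29 open 0.0261
shift [ 0.2273 -0.5286  0.3384] turn [ 5.000e-04 -1.000e-04 -1.247e-01]
```

View pics/c9.png

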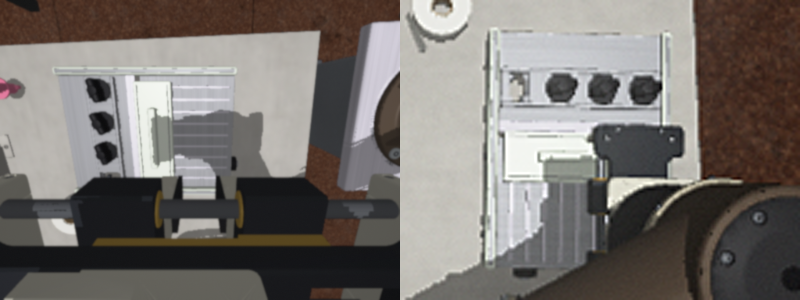

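The guard lies against the blade, parallel to it at −2.4° and centred. Next is the first knob, the one furthest to −y.

```bash
python3 -m inch '0.2495 -0.525 0.35 0 0 -0.108; 0.2495 -0.525 0.35 0 0 -0.108; 0.2495 -0.525 0.35 0 0 -0.108; 0.2495 -0.525 0.35 0 0 -0.108; 0.2495 -0.525 0.35 0 0 -0.108; 0.2495 -0.525 0.35 0 0 -0.108; 0.2495 -0.525 0.35 0 0 -0.108; 0.2495 -0.525 0.35 0 0 -0.108; 0.2495 -0.525 0.35 0 0 -0.108' 0.3
python3 -c "
from h import *
go([.609,-.0666,.048],-73)
P=cam('wrist'); im=snapshot('wrist'); cv2.imwrite('pics/w10.png',im[:,:,::-1])
print([(np.round(d['uv']).tolist(),round(d['p'],2),np.round(ray(d['uv'],.06,P)[0,:2],4).tolist()) for d in landmark_of('wrist','knob_1')])
snapshot('top');P=cam('top')
print([(np.round(d['uv']).tolist(),round(d['p'],2),np.round(ray(d['uv'],.06,P)[0,:2],4).tolist()) for d in landmark_of('top','knob_1')])
"
```

```text
clock: 17.7
tool_pos: [0.6088, -0.0661, 0.1182]
orientation: [-179.9, -0.0, -73.0]
force: [-0.1, -0.4, 0.9]
opening: 0.0306
gripper_force: 0.0
clock 17.70 tcp [ 0.6088 -0.0661  0.1182] ori [-1.7995e+02 -1.0000e-02 -7.2970e+01] q6 5 open 0.0306
shift [ 0.0019 -0.      0.2342] turn [-0.0003 -0.0001  0.0002]
[([255.0, 195.0], 0.93, [0.6088, -0.0699]), ([239.0, 244.0], 0.89, [0.6093, -0.0169]), ([223.0, 287.0], 0.84, [0.6119, 0.0357])]
[([337.0, 128.0], 0.44, [0.7855, -0.0735])]
```

Well aligned. Descending, gripping, and turning about 70° anticlockwise.

```bash
python3 -m inch '0.003 0 0.06 0 0 0; 0.003 0 0.12 0 0 0; 0.003 0 0.17 0 0 0; 0.003 0 0.21 0 0 0; 0.003 0 0.233 0 0 0; 0.003 0 0.233 0 0 0; 0.003 0 0.233 0 0 0'
python3 -m inch '0 0 0 0 0 0; 0 0 0 0 0 0; 0 0 0 0 0 0; 0 0 0 0 0 0; 0 0 0 0 0 0' 1
python3 -c "
from h import *
o=get_obs();print(o['moment']);go([.609,-.0666,.048],-2.4)"
```

```text
clock: 18.48
tool_pos: [0.6093, -0.067, 0.0482]
orientation: [-180.0, -0.0, -73.0]
force: [-0.2, 0.6, 0.8]
opening: 0.0305
gripper_force: 0.0
clock: 18.9
tool_pos: [0.6095, -0.0672, 0.0482]
orientation: [-180.0, -0.0, -73.0]
force: [-1.1, 0.6, 3.1]
opening: 0.0114
gripper_force: 30.0
[0.22492222 0.52777319 0.0391052 ]
clock 18.90 tcp [ 0.6095 -0.0672  0.0482] ori [-1.7995e+02 -1.0000e-02 -7.2980e+01] q6 5 open 0.0114
shift [-0.0023  0.0009  0.0008] turn [-2.000e-04 -2.000e-04 -3.921e-01]
```

```bash
python3 -m inch '0 0 0 0 0 -0.036; 0 0 0 0 0 -0.072; 0 0 0 0 0 -0.108; 0 0 0 0 0 -0.144; 0 0 0 0 0 -0.18; 0 0 0 0 0 -0.216; 0 0 0 0 0 -0.252; 0 0 0 0 0 -0.288; 0 0 0 0 0 -0.324; 0 0 0 0 0 -0.36'
python3 -m inch '0 0 0 0 0 -0.02; 0 0 0 0 0 -0.033; 0 0 0 0 0 -0.033; 0 0 0 0 0 -0.033'
python3 -c "
from h import *
o=get_obs();print(o['moment'],o['force']);go([.609,-.0666,.048],-2.4)"
```

```text
clock: 19.73
tool_pos: [0.6089, -0.0673, 0.0483]
orientation: [180.0, -0.0, -7.9]
force: [-0.2, -0.7, 4.0]
opening: 0.0114
gripper_force: 30.0
clock: 20.07
tool_pos: [0.6096, -0.0673, 0.0483]
orientation: [180.0, -0.1, -2.3]
force: [-1.7, 0.2, 6.3]
opening: 0.0119
gripper_force: 30.0
[-0.06484169  0.66561692  0.02950287] [-1.68044284  0.161544    6.34765009]
clock 20.07 tcp [ 0.6096 -0.0673  0.0483] ori [ 1.7999e+02 -6.0000e-02 -2.3100e+00] q6 76 open 0.0119
shift [-0.0019 -0.0022  0.0008] turn [ 0.     -0.0003  0.0005]
```

```bash
python3 -m inch '0 0 0 0 0 -0.01; 0 0 0 0 0 -0.015; 0 0 0 0 0 -0.015'
python3 -c "
from h import *
o=get_obs();print(o['moment'],o['opening'])"
python3 -m inch '0 0 -0.02 0 0 0.005; 0 0 -0.04 0 0 0.005; 0 0 -0.06 0 0 0.005; 0 0 -0.06 0 0 0.005'
```

```text
clock: 20.32
tool_pos: [0.6097, -0.0673, 0.0483]
orientation: [180.0, -0.1, 0.4]
force: [-0.8, -0.6, 5.4]
opening: 0.0117
gripper_force: 30.0
[-0.10185925  0.39220578 -0.05743718] 0.011658257594450775
clock: 20.65
tool_pos: [0.61, -0.0672, 0.0672]
orientation: [-180.0, -0.1, -0.5]
force: [0.9, -0.1, 0.7]
opening: 0.0114
gripper_force: 30.0
```

```bash
python3 -m inch '0 0 -0.05 0 0 0; 0 0 -0.1 0 0 0; 0 0 -0.2 0 0 0; 0 0 -0.28 0 0 0; 0 0 -0.28 0 0 0'
python3 -c "
from h import *
P=cam('side');snapshot('side'); o=get_obs(); print(np.round(proj([o['tool_pos']],P)),[(np.round(d['uv']).tolist(),round(d['p'],2)) for d in landmark_of('side','knob_1')])
P=cam('top');snapshot('top');print([(round(d['p'],2),d['rect'],*rect(d['pixels'],.06,P)) for d in cut_out('top','blade_guard')][:2])
go([.45,.50,.15],-1)"
```

```text
clock: 21.07
tool_pos: [0.6122, -0.0673, 0.1552]
orientation: [-180.0, -0.5, -0.4]
force: [1.2, -1.1, 0.2]
opening: 0.0115
gripper_force: 30.0
[[259. 220.]] [([258.0, 251.0], 0.71), ([260.0, 210.0], 0.69), ([261.0, 233.0], 0.59), ([357.0, 286.0], 0.58)]
[]
clock 21.27 tcp [ 0.6084 -0.0672  0.1487] ori [-1.7999e+02  7.0000e-02 -4.7000e-01] q6 78 open 0.0115
shift [-0.5436 -1.8861 -0.0032] turn [-0.0001  0.0004  0.0029]
```

The first knob is out; the side view has it at (260,210), in the gripper. Carrying it to the vat.

```bash
python3 -m inch '-0.01 -0.08 0 0 0 0; -0.05 -0.2 0 0 0 0; -0.27 -0.94 0 0 0 0; -0.27 -0.94 0 0 0 0; -0.27 -0.94 0 0 0 0; -0.27 -0.94 0 0 0 0; -0.27 -0.94 0 0 0 0; -0.27 -0.94 0 0 0 0; -0.27 -0.94 0 0 0 0; -0.27 -0.94 0 0 0 0'
python3 -m inch '-0.27 -0.94 0 0 0 0; -0.27 -0.94 0 0 0 0; -0.27 -0.94 0 0 0 0; -0.27 -0.94 0 0 0 0; -0.27 -0.94 0 0 0 0; -0.27 -0.94 0 0 0 0; -0.27 -0.94 0 0 0 0; -0.27 -0.94 0 0 0 0; -0.27 -0.94 0 0 0 0'
python3 -c "
from h import *
go([.45,.50,.035],-1)"
```

```text
clock: 22.1
tool_pos: [0.5292, 0.2164, 0.1483]
orientation: [179.9, 0.1, -0.3]
force: [-0.1, -0.6, -0.9]
opening: 0.0116
gripper_force: 30.0
clock: 22.85
tool_pos: [0.451, 0.4987, 0.1476]
orientation: [179.9, 0.1, -0.4]
force: [0.1, -0.4, -0.7]
opening: 0.0114
gripper_force: 30.0
clock 22.85 tcp [0.451  0.4987 0.1476] ori [ 1.7987e+02  8.0000e-02 -3.7000e-01] q6 25 open 0.0114
shift [-0.0029 -0.0051  0.3754] turn [0.0007 0.0004 0.0035]
```

```bash
python3 -m inch '0 0 0.08 0 0 0; 0 0 0.18 0 0 0; 0 0 0.27 0 0 0; 0 0 0.33 0 0 0; 0 0 0.375 0 0 0; 0 0 0.375 0 0 0; 0 0 0.375 0 0 0'
python3 -m inch '0 0 0 0 0 0; 0 0 0 0 0 0; 0 0 0 0 0 0; 0 0 0 0 0 0' 0.3
python3 -m inch '0 0 -0.08 0 0 0; 0 0 -0.2 0 0 0; 0 0 -0.3 0 0 0; 0 0 -0.38 0 0 0; 0 0 -0.38 0 0 0'
python3 -c "
from h import *
go([.6105,-.0167,.12],-73)"
```

```text
clock: 23.43
tool_pos: [0.4522, 0.4959, 0.0363]
orientation: [179.9, 0.1, -0.5]
force: [-0.2, 0.1, 0.1]
opening: 0.0118
gripper_force: 30.0
clock: 23.77
tool_pos: [0.4519, 0.4984, 0.0382]
orientation: [-179.9, -0.0, -0.5]
force: [0.1, -0.1, 0.4]
opening: 0.0287
gripper_force: 0.0
clock: 24.18
tool_pos: [0.4536, 0.5008, 0.1583]
orientation: [-179.5, -0.3, -0.4]
force: [0.1, 0.4, 0.3]
opening: 0.0308
gripper_force: 0.0
clock 24.18 tcp [0.4536 0.5008 0.1583] ori [-179.52   -0.34   -0.39] q6 25 open 0.0308
shift [0.534  1.7225 0.1164] turn [-0.0035  0.      0.4034]
```

```bash
python3 -m inch '0.03 0.08 0 0 0 0; 0.06 0.2 0 0 0 0; 0.268 0.86 0 0 0 0; 0.268 0.86 0 0 0 0; 0.268 0.86 0 0 0 0; 0.268 0.86 0 0 0 0; 0.268 0.86 0 0 0 0; 0.268 0.86 0 0 0 0; 0.268 0.86 0 0 0 0'
python3 -m inch '0.267 0.86 0 0 0 0.403; 0.267 0.86 0 0 0 0.403; 0.267 0.86 0 0 0 0.403; 0.267 0.86 0 0 0 0.403; 0.267 0.86 0 0 0 0.403; 0.267 0.86 0 0 0 0.403; 0.267 0.86 0 0 0 0.403; 0.267 0.86 0 0 0 0.403; 0.267 0.86 0 0 0 0.403; 0.267 0.86 0.1 0 0 0.403'
python3 -c "
from h import *
P=cam('wrist'); im=snapshot('wrist')
print([(np.round(d['uv']).tolist(),round(d['p'],2),np.round(ray(d['uv'],.06,P)[0,:2],4).tolist()) for d in landmark_of('wrist','knob_1')])
print([(round(d['p'],2),d['rect'],*rect(d['pixels'],.06,P)) for d in cut_out('wrist','blade_guard')][:2])
print([(round(d['p'],2),d['rect'],*rect(d['pixels'],.06,P)) for d in cut_out('wrist','clamp_bar')][:2])
go([.6105,-.0167,.048],-73)"
```

```text
clock: 24.93
tool_pos: [0.5305, 0.2374, 0.1517]
orientation: [-180.0, -0.0, -0.6]
force: [-1.1, 0.1, 1.3]
opening: 0.0307
gripper_force: 0.0
clock: 25.77
tool_pos: [0.6126, -0.0183, 0.1264]
orientation: [-179.4, -0.1, -72.4]
force: [1.2, 0.7, -0.2]
opening: 0.0309
gripper_force: 0.0
[([258.0, 197.0], 0.97, [0.6097, -0.0187]), ([240.0, 244.0], 0.97, [0.6117, 0.0349]), ([97.0, 77.0], 0.96, [0.7761, -0.0801]), ([247.0, 214.0], 0.61, [0.6142, 0.001])]
[(0.6, [268.0, 155.0, 122.8, 150.1], array([528.6, -41.1]), array([76.1, 62.9]), 87.9)]
[(0.87, [224.7, 116.8, 82.6, 181.5], array([610.1, -25.3]), array([128.8,  47. ]), 87.3)]
clock 25.97 tcp [ 0.6078 -0.0185  0.121 ] ori [ 1.7991e+02 -1.0000e-02 -7.1740e+01] q6 2 open 0.0304
shift [-0.003  -0.0107  0.2433] turn [ 0.0005 -0.0001  0.007 ]
```

```bash
python3 -m inch '-0.003 -0.01 0.06 0 0 0.007; -0.003 -0.01 0.12 0 0 0.007; -0.003 -0.01 0.18 0 0 0.007; -0.003 -0.01 0.22 0 0 0.007; -0.003 -0.01 0.243 0 0 0.007; -0.003 -0.01 0.243 0 0 0.007; -0.003 -0.01 0.243 0 0 0.007'
python3 -m inch '0 0 0 0 0 0; 0 0 0 0 0 0; 0 0 0 0 0 0; 0 0 0 0 0 0; 0 0 0 0 0 0' 1
python3 -m inch '0 0 0 0 0 -0.036; 0 0 0 0 0 -0.072; 0 0 0 0 0 -0.108; 0 0 0 0 0 -0.144; 0 0 0 0 0 -0.18; 0 0 0 0 0 -0.216; 0 0 0 0 0 -0.252; 0 0 0 0 0 -0.288; 0 0 0 0 0 -0.324; 0 0 0 0 0 -0.36'
python3 -m inch '0 0 0 0 0 -0.02; 0 0 0 0 0 -0.035; 0 0 0 0 0 -0.048; 0 0 0 0 0 -0.048; 0 0 0 0 0 -0.048'
```

```text
clock: 26.55
tool_pos: [0.6113, -0.017, 0.0492]
orientation: [-179.9, -0.0, -73.2]
force: [0.3, -0.1, 1.0]
opening: 0.0308
gripper_force: 0.0
clock: 26.97
tool_pos: [0.611, -0.0174, 0.0489]
orientation: [-179.9, -0.0, -73.3]
force: [-1.0, 1.6, 4.4]
opening: 0.0119
gripper_force: 30.0
clock: 27.8
tool_pos: [0.6104, -0.0176, 0.049]
orientation: [180.0, -0.0, -8.2]
force: [-1.3, 0.6, 4.4]
opening: 0.0119
gripper_force: 30.0
clock: 28.22
tool_pos: [0.611, -0.0174, 0.0489]
orientation: [-180.0, -0.1, 0.1]
force: [-1.7, 0.3, 5.4]
opening: 0.0117
gripper_force: 30.0
```

```bash
python3 -m inch '0 0 -0.02 0 0 0.005; 0 0 -0.04 0 0 0.005; 0 0 -0.06 0 0 0.005; 0 0 -0.12 0 0 0.005; 0 0 -0.22 0 0 0.005; 0 0 -0.33 0 0 0.005; 0 0 -0.33 0 0 0.005'
python3 -c "
from h import *
go([.45,.44,.15],-1)
P=cam('side');snapshot('side'); print([(np.round(d['uv']).tolist(),round(d['p'],2)) for d in landmark_of('side','knob_1')])"
```

```text
clock: 28.8
tool_pos: [0.6145, -0.0173, 0.1547]
orientation: [-180.0, -0.6, -0.7]
force: [1.0, -0.2, 1.3]
opening: 0.0112
gripper_force: 30.0
clock 28.80 tcp [ 0.6145 -0.0173  0.1547] ori [-179.96   -0.59   -0.74] q6 73 open 0.0112
shift [-0.5681 -1.5172  0.0109] turn [-0.0002 -0.0033  0.0014]
[([204.0, 168.0], 0.73), ([262.0, 201.0], 0.71), ([261.0, 233.0], 0.61), ([358.0, 284.0], 0.56)]
```

```bash
python3 -m inch '-0.01 -0.08 0 0 0 0; -0.05 -0.2 0 0 0 0; -0.27 -0.74 0 0 0 0; -0.27 -0.74 0 0 0 0; -0.27 -0.74 0 0 0 0; -0.27 -0.74 0 0 0 0; -0.27 -0.74 0 0 0 0; -0.27 -0.74 0 0 0 0; -0.27 -0.74 0 0 0 0'
python3 -m inch '-0.27 -0.74 0 0 0 0; -0.27 -0.74 0 0 0 0; -0.27 -0.74 0 0 0 0; -0.27 -0.74 0 0 0 0; -0.27 -0.74 0 0 0 0; -0.27 -0.74 0 0 0 0; -0.27 -0.74 0 0 0 0; -0.27 -0.74 0.1 0 0 0; -0.27 -0.74 0.2 0 0 0; -0.27 -0.74 0.2 0 0 0'
python3 -c "
from h import *
go([.45,.43,.037],-1)"
```

```text
clock: 29.65
tool_pos: [0.5318, 0.206, 0.1463]
orientation: [179.9, 0.1, -0.7]
force: [-0.4, -0.2, -0.3]
opening: 0.0115
gripper_force: 30.0
clock: 30.48
tool_pos: [0.4527, 0.4242, 0.0808]
orientation: [179.5, 0.4, -1.0]
force: [-1.0, -1.5, -2.2]
opening: 0.0116
gripper_force: 30.0
clock 30.48 tcp [0.4527 0.4242 0.0808] ori [179.54   0.37  -0.96] q6 28 open 0.0116
shift [-0.0084 -0.0205  0.146 ] turn [0.0025 0.002  0.0002]
```

```bash
python3 -m inch '0 0 0.06 0 0 0; 0 0 0.12 0 0 0; 0 0 0.155 0 0 0; 0 0 0.155 0 0 0; 0 0 0.155 0 0 0'
python3 -m inch '0 0 0 0 0 0; 0 0 0 0 0 0; 0 0 0 0 0 0; 0 0 0 0 0 0' 0.3
python3 -m inch '0 0 -0.08 0 0 0; 0 0 -0.2 0 0 0; 0 0 -0.3 0 0 0; 0 0 -0.38 0 0 0; 0 0 -0.38 0 0 0; 0 0 -0.38 0 0 0'
python3 -c "
from h import *
go([.6127,.0337,.12],-73)"
```

```text
clock: 30.9
tool_pos: [0.4553, 0.4281, 0.041]
orientation: [179.9, 0.0, -0.8]
force: [0.0, 0.1, 0.4]
opening: 0.0118
gripper_force: 30.0
clock: 31.23
tool_pos: [0.455, 0.4292, 0.0416]
orientation: [-179.9, -0.0, -0.8]
force: [-0.6, 0.6, 0.0]
opening: 0.0292
gripper_force: 0.0
clock: 31.73
tool_pos: [0.4552, 0.4298, 0.157]
orientation: [-179.8, -0.1, -0.8]
force: [0.1, -0.3, -1.3]
opening: 0.0307
gripper_force: 0.0
clock 31.73 tcp [0.4552 0.4298 0.157 ] ori [-1.7978e+02 -1.2000e-01 -7.8000e-01] q6 28 open 0.0307
shift [0.5426 1.3135 0.1195] turn [-1.500e-03  2.000e-04  4.012e-01]
```

```bash
python3 -m inch '0.03 0.08 0 0 0 0; 0.06 0.2 0 0 0 0; 0.27 0.66 0 0 0 0; 0.27 0.66 0 0 0 0; 0.27 0.66 0 0 0 0; 0.27 0.66 0 0 0 0; 0.27 0.66 0 0 0 0; 0.27 0.66 0 0 0 0'
python3 -m inch '0.27 0.656 0 0 0 0.403; 0.27 0.656 0 0 0 0.403; 0.27 0.656 0 0 0 0.403; 0.27 0.656 0 0 0 0.403; 0.27 0.656 0 0 0 0.403; 0.27 0.656 0 0 0 0.403; 0.27 0.656 0 0 0 0.403; 0.27 0.656 0 0 0 0.403; 0.27 0.656 0.05 0 0 0.403; 0.27 0.656 0.1 0 0 0.403'
python3 -c "
from h import *
P=cam('wrist'); im=snapshot('wrist')
print([(np.round(d['uv']).tolist(),round(d['p'],2),np.round(ray(d['uv'],.06,P)[0,:2],4).tolist()) for d in landmark_of('wrist','knob_1')])
print([(round(d['p'],2),d['rect'],*rect(d['pixels'],.06,P)) for d in cut_out('wrist','blade_guard')][:2])
go([.6125,.0337,.049],-73)"
```

```text
clock: 32.4
tool_pos: [0.5329, 0.2278, 0.1537]
orientation: [179.9, 0.1, -1.0]
force: [1.0, 0.9, -0.0]
opening: 0.0307
gripper_force: 0.0
clock: 33.23
tool_pos: [0.6116, 0.0329, 0.1244]
orientation: [-179.9, 0.0, -72.7]
force: [0.1, -0.5, -0.9]
opening: 0.0308
gripper_force: 0.0
[([99.0, 18.0], 0.92, [0.777, -0.0745]), ([252.0, 195.0], 0.76, [0.6141, 0.0318])]
[(0.63, [299.0, 98.1, 114.0, 129.4], array([529.4, -15.6]), array([126. ,  62.9]), 88.0)]
clock 33.38 tcp [0.6101 0.0324 0.1231] ori [179.8    0.   -72.17] q6 -3 open 0.0306
shift [-0.0018 -0.0098  0.2469] turn [ 0.0011 -0.      0.0046]
```

```bash
python3 -m inch '-0.003 -0.009 0.06 0 0 0.004; -0.003 -0.009 0.12 0 0 0.004; -0.003 -0.009 0.18 0 0 0.004; -0.003 -0.009 0.22 0 0 0.004; -0.003 -0.009 0.247 0 0 0.004; -0.003 -0.009 0.247 0 0 0.004; -0.003 -0.009 0.247 0 0 0.004'
python3 -m inch '0 0 0 0 0 0; 0 0 0 0 0 0; 0 0 0 0 0 0; 0 0 0 0 0 0; 0 0 0 0 0 0' 1
python3 -m inch '0 0 0 0 0 -0.036; 0 0 0 0 0 -0.072; 0 0 0 0 0 -0.108; 0 0 0 0 0 -0.144; 0 0 0 0 0 -0.18; 0 0 0 0 0 -0.216; 0 0 0 0 0 -0.252; 0 0 0 0 0 -0.288; 0 0 0 0 0 -0.324; 0 0 0 0 0 -0.36'
python3 -m inch '0 0 0 0 0 -0.02; 0 0 0 0 0 -0.035; 0 0 0 0 0 -0.047; 0 0 0 0 0 -0.047; 0 0 0 0 0 -0.047'
```

```text
clock: 33.97
tool_pos: [0.6139, 0.0338, 0.051]
orientation: [-180.0, -0.0, -73.0]
force: [-0.2, -0.9, 0.8]
opening: 0.0307
gripper_force: 0.0
clock: 34.38
tool_pos: [0.614, 0.0335, 0.0513]
orientation: [-179.9, -0.0, -73.1]
force: [-0.9, 0.6, 3.7]
opening: 0.0116
gripper_force: 30.0
clock: 35.22
tool_pos: [0.6133, 0.0333, 0.0513]
orientation: [180.0, -0.0, -8.0]
force: [-0.3, -1.1, 2.9]
opening: 0.0115
gripper_force: 30.0
clock: 35.63
tool_pos: [0.6141, 0.0332, 0.0513]
orientation: [180.0, -0.1, 0.1]
force: [0.0, -1.8, 6.0]
opening: 0.0113
gripper_force: 30.0
```

```bash
python3 -m inch '0 0 -0.02 0 0 0.005; 0 0 -0.04 0 0 0.005; 0 0 -0.06 0 0 0.005; 0 0 -0.12 0 0 0.005; 0 0 -0.22 0 0 0.005; 0 0 -0.33 0 0 0.005; 0 0 -0.33 0 0 0.005'
python3 -c "
from h import *
go([.455,.36,.15],-1)
P=cam('side');snapshot('side'); print([(np.round(d['uv']).tolist(),round(d['p'],2)) for d in landmark_of('side','knob_1')])"
```

```text
clock: 36.22
tool_pos: [0.6174, 0.0341, 0.1571]
orientation: [-179.9, -0.6, -0.7]
force: [1.0, 0.1, 0.3]
opening: 0.0111
gripper_force: 30.0
clock 36.22 tcp [0.6174 0.0341 0.1571] ori [-179.9    -0.58   -0.72] q6 68 open 0.0111
shift [-0.555  -1.0794  0.0199] turn [-0.0006 -0.0032  0.0016]
[([355.0, 283.0], 0.95), ([264.0, 186.0], 0.86), ([205.0, 166.0], 0.62), ([206.0, 174.0], 0.59)]
```

```bash
python3 -m inch '-0.03 -0.06 0 0 0 0; -0.08 -0.18 0 0 0 0; -0.27 -0.53 0 0 0 0; -0.27 -0.53 0 0 0 0; -0.27 -0.53 0 0 0 0; -0.27 -0.53 0 0 0 0; -0.27 -0.53 0 0 0 0'
python3 -m inch '-0.27 -0.53 0 0 0 0; -0.27 -0.53 0 0 0 0; -0.27 -0.53 0 0 0 0; -0.27 -0.53 0 0 0 0; -0.27 -0.53 0 0 0 0; -0.27 -0.53 0.1 0 0 0; -0.27 -0.53 0.2 0 0 0; -0.27 -0.53 0.2 0 0 0; -0.27 -0.53 0.2 0 0 0'
python3 -c "
from h import *
go([.455,.36,.04],-1)"
```

```text
clock: 36.9
tool_pos: [0.5333, 0.1951, 0.1489]
orientation: [180.0, 0.1, -0.6]
force: [0.3, -0.3, -0.7]
opening: 0.0116
gripper_force: 30.0
clock: 37.65
tool_pos: [0.4555, 0.3516, 0.0881]
orientation: [179.8, 0.1, -0.8]
force: [-0.1, 0.7, 0.2]
opening: 0.0116
gripper_force: 30.0
clock 37.65 tcp [0.4555 0.3516 0.0881] ori [ 1.7976e+02  1.4000e-01 -8.3000e-01] q6 32 open 0.0116
shift [-0.0018 -0.0286  0.1604] turn [0.0013 0.0008 0.001 ]
```

```bash
python3 -m inch '0 0 0.06 0 0 0; 0 0 0.12 0 0 0; 0 0 0.158 0 0 0; 0 0 0.158 0 0 0; 0 0 0.158 0 0 0'
python3 -m inch '0 0 0 0 0 0; 0 0 0 0 0 0; 0 0 0 0 0 0; 0 0 0 0 0 0' 0.3
python3 -m inch '0 0 -0.08 0 0 0; 0 0 -0.2 0 0 0; 0 0 -0.3 0 0 0; 0 0 -0.38 0 0 0; 0 0 -0.38 0 0 0; 0 0 -0.38 0 0 0'
python3 -c "
from h import *
go([.6117,.0095,.12],-92.4)"
```

```text
clock: 38.07
tool_pos: [0.4569, 0.3535, 0.0434]
orientation: [-180.0, -0.0, -0.8]
force: [0.2, -0.2, -0.0]
opening: 0.0116
gripper_force: 30.0
clock: 38.4
tool_pos: [0.4562, 0.354, 0.0431]
orientation: [-179.9, -0.0, -0.8]
force: [0.4, -0.1, 0.1]
opening: 0.029
gripper_force: 0.0
clock: 38.9
tool_pos: [0.4564, 0.3545, 0.1583]
orientation: [-179.8, -0.1, -0.8]
force: [-0.6, -0.3, -0.6]
opening: 0.0306
gripper_force: 0.0
clock 38.90 tcp [0.4564 0.3545 0.1583] ori [-1.798e+02 -1.300e-01 -7.600e-01] q6 32 open 0.0306
shift [0.5325 1.1436 0.1249] turn [-3.000e-04 -1.400e-03 -4.909e-01]
```

```bash
python3 -m inch '0.03 0.06 0 0 0 0.38; 0.08 0.18 0 0 0 0.38; 0.5 0.98 0 0 0 0.38; 0.5 0.98 0 0 0 0.38; 0.5 0.98 0 0 0 0.38; 0.5 0.98 0 0 0 0.38; 0.5 0.98 0 0 0 0.38; 0.5 0.98 0 0 0 0.38; 0.5 0.98 0 0 0 0.38; 0.5 0.98 0 0 0 0.38' -0.27
python3 -c "
from h import *
go([.6117,.0095,.12],-92.4)"
```

```text
clock: 39.73
tool_pos: [0.6024, 0.0535, 0.1544]
orientation: [179.8, -0.0, -69.8]
force: [0.8, 1.4, -0.8]
opening: 0.0555
gripper_force: 0.0
clock 39.73 tcp [0.6024 0.0535 0.1544] ori [ 1.7984e+02 -2.0000e-02 -6.9800e+01] q6 -3 open 0.0555
shift [0.1481 0.0213 0.1149] turn [ 0.0008 -0.0003  0.1255]
```

```bash
python3 -m inch '0.147 0.021 0.1 0 0 0.125; 0.147 0.021 0.1 0 0 0.125; 0.147 0.021 0.1 0 0 0.125; 0.147 0.021 0.1 0 0 0.125; 0.147 0.021 0.1 0 0 0.125; 0.147 0.021 0.1 0 0 0.125'
python3 -c "
from h import *
P=cam('wrist'); im=snapshot('wrist'); cv2.imwrite('pics/w11.png',im[:,:,::-1])
for t in ['clamp_bar','blade_guard']: print(t,[(round(d['p'],2),d['rect'],*rect(d['pixels'],.06,P)) for d in cut_out('wrist',t)][:2])
P=cam('top');im=snapshot('top');cv2.imwrite('pics/top11.png',im[:,:,::-1]);print([(round(d['p'],2),d['rect'],*rect(d['pixels'],.06,P)) for d in cut_out('top','clamp_bar')][:2])
print([(np.round(d['uv']).tolist(),round(d['p'],2),np.round(ray(d['uv'],.02,P)[0,:2],4).tolist()) for d in landmark_of('top','knob_1')])
go([.6117,.0095,.034],-92.4)"
```

```text
clock: 40.23
tool_pos: [0.6116, 0.0145, 0.126]
orientation: [180.0, -0.0, -91.4]
force: [-0.2, -0.2, -0.4]
opening: 0.0557
gripper_force: 0.0
clamp_bar [(0.66, [226.2, 81.8, 58.2, 170.4], array([610.1,  -6.2]), array([166.9,  48.1]), 87.7)]
blade_guard [(0.9, [306.8, 91.6, 76.2, 153.3], array([528.9,  -6.1]), array([144.3,  62.3]), 87.5)]
[]
[([175.0, 240.0], 0.59, [0.4531, 0.4247]), ([148.0, 242.0], 0.56, [0.4502, 0.5054]), ([336.0, 127.0], 0.44, [0.7999, -0.0815]), ([201.0, 238.0], 0.42, [0.4575, 0.3443])]
clock 40.53 tcp [0.6117 0.0145 0.1264] ori [-1.7998e+02  1.0000e-02 -9.1580e+01] q6 -21 open 0.0554
shift [ 1.68e-02 -3.00e-04  3.08e-01] turn [-0.0001  0.0001  0.0045]
```

View pics/w11.png

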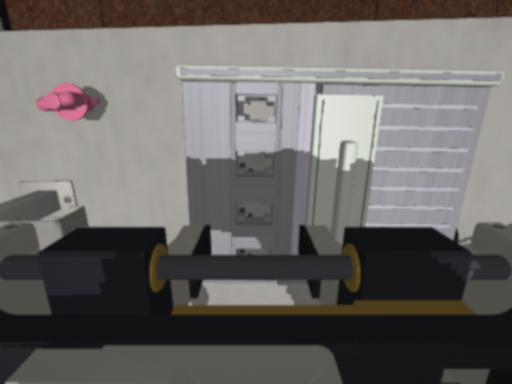

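The bar is bare, with all four windows empty at (257,107), (257,160), (254,210) and (252,255). It's centred between the fingers, and the guard is flush to its right. Next I'll grip the bar.

```bash
python3 -m inch '0.017 0.002 0.08 0 0 0.0045; 0.017 0.002 0.15 0 0 0.0045; 0.017 0.002 0.21 0 0 0.0045; 0.017 0.002 0.26 0 0 0.0045; 0.017 0.002 0.29 0 0 0.0045; 0.017 0.002 0.303 0 0 0.0045; 0.017 0.002 0.303 0 0 0.0045; 0.017 0.002 0.303 0 0 0.0045'
python3 -m inch '0 0 0 0 0 0; 0 0 0 0 0 0; 0 0 0 0 0 0; 0 0 0 0 0 0; 0 0 0 0 0 0' 1
```

```text
clock: 41.2
tool_pos: [0.6114, 0.0092, 0.0359]
orientation: [-180.0, 0.0, -92.5]
force: [-0.9, 0.8, 0.3]
opening: 0.0556
gripper_force: 0.0
clock: 41.62
tool_pos: [0.6111, 0.0091, 0.0356]
orientation: [-180.0, 0.0, -92.5]
force: [-0.4, 0.0, 0.6]
opening: 0.0278
gripper_force: 0.0
```

```bash
python3 -m inch '0 0 0 0 0 0; 0 0 0 0 0 0; 0 0 0 0 0 0; 0 0 0 0 0 0; 0 0 0 0 0 0; 0 0 0 0 0 0' -0.27
python3 -m inch '0 0 0.007 0 0 0; 0 0 0.014 0 0 0; 0 0 0.014 0 0 0'
python3 -m inch '0 0 0.007 0 0 0; 0 0 0.007 0 0 0; 0 0 0.007 0 0 0'
python3 -m inch '0 0 0.005 0 0 0; 0 0 0.005 0 0 0; 0 0 0.005 0 0 0'
```

```text
clock: 42.12
tool_pos: [0.6109, 0.009, 0.0352]
orientation: [180.0, -0.0, -92.5]
force: [-0.2, -0.5, 0.4]
opening: 0.055
gripper_force: 0.0
clock: 42.37
tool_pos: [0.6105, 0.009, 0.0304]
orientation: [180.0, -0.0, -92.5]
force: [-0.4, -0.4, 0.3]
opening: 0.0557
gripper_force: 0.0
clock: 42.62
tool_pos: [0.6108, 0.009, 0.0288]
orientation: [180.0, -0.0, -92.5]
force: [0.5, 0.6, -0.1]
opening: 0.0551
gripper_force: 0.0
clock: 42.87
tool_pos: [0.6108, 0.0091, 0.0274]
orientation: [180.0, -0.0, -92.5]
force: [0.0, -0.4, 0.0]
opening: 0.0556
gripper_force: 0.0
```

```bash
python3 -m inch '0 0 0.004 0 0 0; 0 0 0.004 0 0 0; 0 0 0.004 0 0 0'
python3 -m inch '0 0 0.004 0 0 0; 0 0 0.004 0 0 0; 0 0 0.004 0 0 0'
python3 -m inch '0 0 0 0 0 0; 0 0 0 0 0 0; 0 0 0 0 0 0; 0 0 0 0 0 0; 0 0 0 0 0 0' 1
```

```text
clock: 43.12
tool_pos: [0.6109, 0.0091, 0.0262]
orientation: [180.0, -0.0, -92.5]
force: [-0.6, 0.1, -0.6]
opening: 0.0558
gripper_force: 0.0
clock: 43.37
tool_pos: [0.6109, 0.009, 0.025]
orientation: [180.0, -0.0, -92.5]
force: [0.9, 0.2, -0.1]
opening: 0.0554
gripper_force: 0.0
clock: 43.78
tool_pos: [0.611, 0.0091, 0.0251]
orientation: [-180.0, 0.0, -92.5]
force: [0.5, -0.2, 0.6]
opening: 0.0453
gripper_force: 30.0
```

The bar is gripped at 45 mm and 30 N. Lifting it off gently.

```bash
python3 -m inch '0 0 -0.01 0 0 0; 0 0 -0.03 0 0 0; 0 0 -0.06 0 0 0; 0 0 -0.1 0 0 0; 0 0 -0.15 0 0 0; 0 0 -0.2 0 0 0; 0 0 -0.27 0 0 0; 0 0 -0.36 0 0 0; 0 0 -0.4 0 0 0; 0 0 -0.4 0 0 0'
python3 -c "
from h import *
P=cam('side');snapshot('side'); o=get_obs(); print([(round(d['p'],2),d['rect'],*rect(d['pixels'],.175,P)) for d in cut_out('side','clamp_bar')][:2])
go([.36,.40,.14],-86)"
```

```text
clock: 44.62
tool_pos: [0.613, 0.0094, 0.1495]
orientation: [-179.6, 0.1, -92.5]
force: [1.1, 0.2, -4.0]
opening: 0.0454
gripper_force: 30.0
[(0.74, [247.3, 167.6, 27.0, 48.1], array([614.2,  22.1]), array([218.2,  48.5]), 87.9)]
clock 44.72 tcp [0.6106 0.0092 0.1454] ori [-1.7997e+02  5.0000e-02 -9.2490e+01] q6 -22 open 0.0453
shift [-1.2651  0.8914  0.0185] turn [-0.0002  0.0003 -0.0361]
```

```bash
python3 -m inch '-0.04 0.03 0 0 0 0; -0.12 0.09 0 0 0 0; -0.24 0.17 0 0 0 0; -0.36 0.26 0 0 0 0; -0.48 0.34 0 0 0 0; -0.6 0.43 0 0 0 0; -0.64 0.45 0 0 0 0; -0.64 0.45 0 0 0 0'
python3 -m inch '-0.06 0.04 0 0 0 -0.036; -0.18 0.12 0 0 0 -0.036; -0.3 0.21 0 0 0 -0.036; -0.42 0.29 0 0 0 -0.036; -0.54 0.38 0 0 0 -0.036; -0.6 0.43 0 0 0 -0.036; -0.627 0.443 0 0 0 -0.036; -0.627 0.443 0 0 0 -0.036; -0.627 0.443 0 0 0 -0.036'
python3 -c "
from h import *
go([.36,.40,.018],-86)
P=cam('wrist');im=snapshot('wrist'); print([(np.round(d['uv']).tolist(),round(d['p'],2),np.round(ray(d['uv'],.02,P)[0,:2],4).tolist()) for d in landmark_of('wrist','knob_1')])"
```

```text
clock: 45.38
tool_pos: [0.4816, 0.2095, 0.1438]
orientation: [179.9, -0.0, -92.3]
force: [0.1, -0.4, -3.0]
opening: 0.0456
gripper_force: 30.0
clock: 46.13
tool_pos: [0.359, 0.3998, 0.1436]
orientation: [179.9, -0.1, -85.9]
force: [-0.6, -0.2, -4.1]
opening: 0.045
gripper_force: 30.0
clock 46.13 tcp [0.359  0.3998 0.1436] ori [ 1.7991e+02 -1.4000e-01 -8.5930e+01] q6 -65 open 0.0450
shift [-0.0016 -0.0041  0.4188] turn [ 0.0005 -0.0008  0.0004]
[([173.0, 203.0], 0.93, [0.4545, 0.4314]), ([167.0, 138.0], 0.65, [0.4609, 0.3556])]
```

```bash
python3 -m inch '0 0 0.06 0 0 0; 0 0 0.14 0 0 0; 0 0 0.22 0 0 0; 0 0 0.3 0 0 0; 0 0 0.36 0 0 0; 0 0 0.4 0 0 0; 0 0 0.425 0 0 0; 0 0 0.425 0 0 0; 0 0 0.425 0 0 0'
python3 -m inch '0 0 0 0 0 0; 0 0 0 0 0 0; 0 0 0 0 0 0; 0 0 0 0 0 0; 0 0 0 0 0 0' -0.3
python3 -m inch '0 0 -0.08 0 0 0; 0 0 -0.2 0 0 0; 0 0 -0.3 0 0 0; 0 0 -0.42 0 0 0; 0 0 -0.55 0 0 0; 0 0 -0.65 0 0 0; 0.3 0 -0.7 0 0 0; 0.4 0 -0.7 0 0 0; 0.5 0 -0.7 0 0 0; 0.5 0 -0.7 0 0 0'
python3 -c "
from h import *
for c in ['top','side']:
  P=cam(c);im=snapshot(c);cv2.imwrite(f'pics/{c}12.png',im[:,:,::-1])
  for t,z in [('clamp_bar',.014),('blade_guard',.06),('wash_vat',.075)]: print(c,t,[(round(d['p'],2),d['rect'],*rect(d['pixels'],z,P)) for d in cut_out(c,t)][:2])
  print([(np.round(d['uv']).tolist(),round(d['p'],2),np.round(ray(d['uv'],.02,P)[0,:2],3).tolist()) for d in landmark_of(c,'knob_1')])
  for t,z in [('label_roll',0),('wipes',0)]: print(t,[(np.round(d['uv']).tolist(),round(d['p'],2)) for d in landmark_of(c,t)])
a=cv2.imread('pics/top12.png')
cv2.imwrite('pics/c12.png',cv2.resize(a[110:330,110:370],(780,600),interpolation=2))
"
```

```text
clock: 46.98
tool_pos: [0.3603, 0.3998, 0.0177]
orientation: [180.0, -0.0, -86.1]
force: [-0.7, 0.3, -2.6]
opening: 0.0457
gripper_force: 30.0
clock: 47.4
tool_pos: [0.3599, 0.4009, 0.0182]
orientation: [-180.0, 0.1, -86.0]
force: [0.4, -0.0, -0.9]
opening: 0.0574
gripper_force: 0.0
clock: 48.23
tool_pos: [0.3696, 0.2479, 0.2283]
orientation: [-180.0, 0.1, -86.0]
force: [-0.5, 0.4, -0.3]
opening: 0.0571
gripper_force: 0.0
top clamp_bar [(0.85, [149.4, 260.8, 58.5, 20.4], array([360.9, 420.8]), array([47.7, 91.7]), 4.4), (0.4, [270.8, 162.7, 76.0, 96.1], array([536.8,   6.7]), array([234.9, 304.9]), 87.8)]
top blade_guard [(0.75, [280.1, 201.2, 65.3, 26.3], array([530.1,  11.1]), array([182.7,  62.5]), 88.7)]
top wash_vat [(0.77, [118.6, 213.9, 119.8, 101.0], array([388.3, 404. ]), array([274.5, 345.4]), 3.9)]
[([149.0, 242.0], 0.69, [0.449, 0.503]), ([198.0, 238.0], 0.69, [0.459, 0.355]), ([336.0, 127.0], 0.6, [0.798, -0.081]), ([175.0, 237.0], 0.59, [0.464, 0.424]), ([309.0, 206.0], 0.57, [0.551, 0.011])]
label_roll [([252.0, 153.0], 0.69)]
wipes [([171.0, 173.0], 0.71)]
side clamp_bar [(0.57, [164.7, 172.1, 19.2, 18.3], array([361.8, 438.9]), array([ 47.3, 109.8]), 3.5)]
side blade_guard [(0.93, [199.5, 222.3, 38.3, 49.3], array([531.3,   5.6]), array([194.3,  61.1]), 87.3)]
side wash_vat [(0.96, [123.5, 146.7, 105.7, 65.0], array([394.8, 349.2]), array([271.6, 460.5]), 2.8)]
[([358.0, 286.0], 0.64, [0.798, -0.076]), ([202.0, 176.0], 0.63, [0.447, 0.458]), ([206.0, 185.0], 0.46, [0.466, 0.388]), ([203.0, 168.0], 0.43, [0.445, 0.522])]
label_roll [([299.0, 229.0], 0.58), ([203.0, 186.0], 0.53), ([174.0, 186.0], 0.23)]
wipes [([272.0, 185.0], 0.77)]
```

View pics/c12.png

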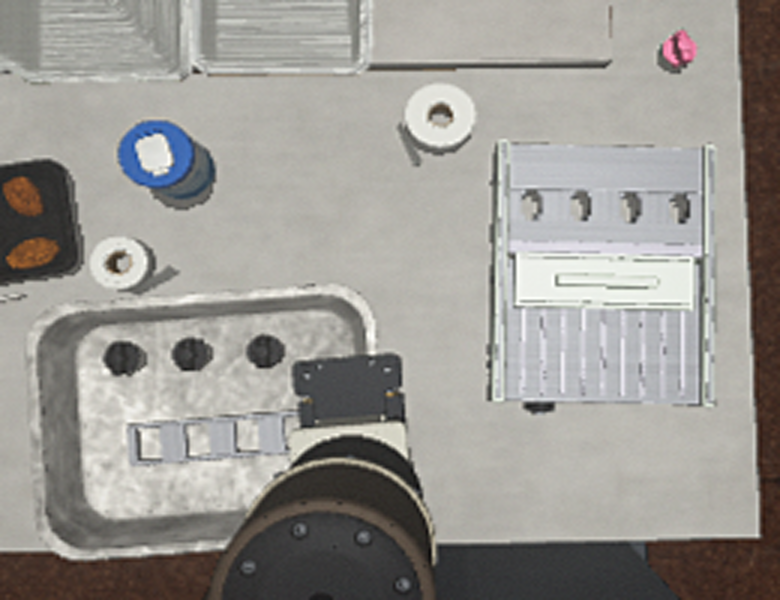

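```bash
python3 -c "
from h import *
P=cam('top');im=cv2.cvtColor(snapshot('top'),cv2.COLOR_RGB2GRAY)
g=cv2.GaussianBlur(im,(0,0),.8).astype(float)
for r in (300,): print(im[188:218,r])
D=np.gradient(g,axis=0)
for n,r0,r1,s in [('bevel rear',186,193,1),('guard rear',191,198,1),('guard front',207,216,-1)]:
    cs=np.arange(286,337); p=[]
    for c in cs:
        q=s*D[r0:r1,c]; i=int(np.clip(q.argmax(),1,len(q)-2)); a,b,e=q[i-1:i+2]; p.append(r0+i+.5*(a-e)/(a-2*b+e+1e-9))
    p=np.array(p); k=np.polyfit(cs,p,1); m=abs(p-np.polyval(k,cs))<.7; k=np.polyfit(cs[m],p[m],1)
    print(n,m.sum(),np.round(np.polyval(k,[286,336]),2),np.round(ray([[286,np.polyval(k,286)],[336,np.polyval(k,336)]],.06,P),4).tolist())
print(np.round(proj([[.5571,.0105,.05],[.5587,.0105,.05],[.5571,.0105,.06]],P),2))
"
```

```text
[183 193 196 194 192 188 191 197 191 186 206 221 223 221 199 245 166 232
 240 239 238 242 207 232 238 243 151 232 241 238]Traceback (most recent call last):
  File "<string>", line 11, in <module>
    p=np.array(p); k=np.polyfit(cs,p,1); m=abs(p-np.polyval(k,cs))<.7; k=np.polyfit(cs[m],p[m],1)
                                                                         ~~~~~~~~~~^^^^^^^^^^^^^^
    raise TypeError("expected non-empty vector for x")
TypeError: expected non-empty vector for x
```

```bash
python3 -c "
from h import *
im=cv2.cvtColor(snapshot('top'),cv2.COLOR_RGB2GRAY); a=cv2.imread('pics/top0.png',0)
for c in range(284,342,6): print(c,'now',im[197:208,c],'start',a[197:208,c])
"
```

```text
284 now [189 198 217 219 212 219 223 223 237 240 239] start [182 188 210 213 218 173 110  84 192 190 165]
290 now [191 188 218 223 220 190 239 212 235 240 238] start [184 178 210 217 216 199 123  88 152 184 181]
296 now [191 205 221 225 223 178 243 167 233 241 239] start [182 195 213 217 214 219 134  88 154 186 183]
302 now [192 203 221 222 222 201 244 163 231 241 239] start [182 196 213 213 213 226 137  85 112 177 187]
308 now [189 197 218 223 223 181 239 209 233 239 237] start [181 189 212 213 211 225 154  90 139 198 190]
314 now [189 187 214 219 219 219 233 224 215 236 238] start [184 176 206 211 211 224 155  97  84 178 189]
320 now [189 184 215 218 214 221 220 223 222 237 238] start [183 178 208 208 208 221 171  96 165 200 186]
326 now [187 185 208 212 212 220 176 241 160 228 240] start [179 176 198 206 207 214 197 114  82 155 180]
332 now [188 186 157 203 212 221 179 240 158 226 237] start [175 178 153 196 206 213 194 114  79 143 175]
338 now [184 183 188 210 209 215 199 243 155 226 238] start [174 176 179 203 201 206 220 132  81 122 171]
```

No dark slot shows anywhere along the blade, so the guard is flush. Everything is in the vat and the gripper is clear of it all. Handing in.

```bash
python3 -c "
from plant import *
print(get_obs()['clock'],close_job())"
```

```text
the job is handed in; nothing more can be done
49.0333 None
```

The job was handed in at 49 s: the guard lies flush against the blade, all three knobs and the clamp bar are in the vat, and the bystanders and the pink look-alike were not moved; no verdict came back.

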